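# Check in a returned espresso machine and hang up its accessories

## Task

Check in the returned espresso machine: twist the portafilter up into the group head until it is locked, with its handle pointing straight out from the machine's front, then press the brew button right down to start the test. Put every loose accessory (filter baskets, tamper, scoop, brush - as many as there are) into the empty parts bin and hang the bin level by its rear lip on the top row of the louvred panel, and leave the other things on the desk where they are.

Things in the scene. Friction and masses are not known exactly. Their poses are not given: they have to be found in the camera images.
- machine: Steel espresso machine, fixed. Origin on the desk under the axis of its group head; its front faces -x, z up. Body 240 wide, 290 high, its front face 70 mm behind (+x) the axis. Drip base 60 high, 220 wide, reaching 75 mm forward of the axis. A thin steam pipe hangs on the -y side, about 100 mm off the axis and 20 to 65 mm behind it.
- group_seat (a point): Point on the group head's vertical axis, 215 mm above the desk, where the centre of the portafilter's top rim comes when locked; axes as the machine's. The group head is a steel bell 100 mm across, open downward: its edge is 20 mm below this point, its ceiling 3 mm above (3 mm vertical play). Its cap rises to 286 mm height within 50 mm of the axis.
- group_mouth (a point): Centre of the bell's lower edge, 20 mm below group_seat, same axes. Inside, three ledges (66 mm bore, 8 mm thick, 2.5 mm ramps at their start). Their openings let the lugs up (2 mm free all round) when the handle points along (-0.71, +0.71) of these axes; then turn 45 degrees counter-clockwise seen from above: handle along -x, locked, hanging by its lugs. A stop follows 6 degrees further.
- portafilter: Portafilter, 0.4 kg, standing on its bowl. Origin: centre of the bowl's underside; z up. Steel bowl 62 mm across, 60 high. Three lugs 16 wide, reaching 39 mm from the axis, 48 to 55 mm high, at 60, 180, 300 degrees from the handle. Black handle along +x, 22 wide, 20 high, 50 to 150 mm from the axis, its middle 22 mm high; gripped 105 mm from the axis, the gripper clears the group head.
- portafilter_rim (a point): Centre of the top rim of the portafilter's bowl, 60 mm above its origin; axes as the portafilter's.
- brew_button (a joint): Travel of the brew button in m: 0 out, 0.006 fully down (5 N); springs back.
- brew_button_top (a point): Centre of the top face of the black brew button, 28 mm across, in a steel collar 44 mm across on the machine's top near its front, pressed straight down; 22 mm above the machine's top.
- bin: Empty open parts bin of grey plastic, 0.22 kg. Origin: centre of its underside; front -x, lip at +x. 150 mm deep (x), 160 wide (y), 80 high; walls and floor 4 mm, but front wall 10 mm thick, 72 high, to be gripped across from above. Behind the rear wall (x = 75 mm) a lip, 140 wide, 4 thick: 13 mm back at the top, then down to 62 mm height, leaving a 9 mm slot open downward.
- bin_catch (a point): Middle of the ceiling of the bin's slot, where the louvre's top edge bears when hung: 79.5 mm behind the bin's origin (+x) and 76 mm above it; axes as the bin's.
- panel: Grey louvred panel standing on the desk, fixed: 420 wide (y), 315 high, louvres face -x. Origin on the desk under the middle of its face. Rows of louvres at 70, 130, 190, 250 mm height. One bin hangs on the top row at its +y end, more on the 130 mm row (below 140 mm height, up to 92 mm out from the face, 117 mm at the +y end).
- top_row (a point): Top edge of the top louvre at the middle of the row's free stretch (which reaches 140 mm to each side along y), 250 mm above the desk; axes as the panel's. The louvre is 3 mm thick, 12 mm off the sheet, open behind it 18 mm down. The bin's slot goes down over it: bin_catch comes to this line, bin x along panel x, 3 mm slack back and forth; the bin's rear wall then leans on the louvres below.
- basket_single: Loose accessory, may be absent: steel filter basket, 54 mm across at the rim (top 5 mm), 49 mm below, 22 mm high, open top. Origin: centre of the underside; z up.
- basket_double: Loose accessory, may be absent: steel filter basket, 54 mm across at the rim (top 5 mm), 49 mm below, 32 mm high, open top. Origin: centre of the underside; z up.
- tamper: Loose accessory, may be absent: tamper standing on its steel base, 50 mm across and 18 mm high; black handle knob 31 mm across from 40 to 76 mm height. 0.2 kg. Origin: centre of the underside; z up.
- scoop: Loose accessory, may be absent: black scoop, cup 40 mm across and 30 mm high, handle 13 mm wide at its top edge reaching along +x to 76 mm from the cup's axis. Origin: centre of the cup's underside; z up.
- brush: Loose accessory, may be absent: group brush lying flat, black handle 24 mm wide and 20 mm high from x = -49 to +25 mm, white bristle end 22 mm wide to x = +49 mm. Origin: middle of its length on the underside; z up.
- calculator: Bystander: black desk calculator, 150 x 100 x 22 mm. Origin: centre of the underside.
- pocket_calc: Bystander: blue pocket calculator, 100 x 60 x 12 mm. Origin: centre of the underside.
- paint_tube: Bystander: black paint tube lying, 132 x 36 x 22 mm. Origin: underside, middle of the tube's body.
- charger: Bystander: white plug-in charger, 75 x 45 x 30 mm. Origin: centre of the underside.
- tape_roll: Bystander: roll of brown tape lying, 76 mm across, 24 mm high. Origin: centre of the underside.
- stapler: Bystander: black stapler, 130 x 34 x 42 mm. Origin: centre of the underside.

How it is judged:
On the way, in this order (a step that is already met when the one before it is completed fails the run):
1. the portafilter is locked in the group head, handle straight out (within 12 degrees), and let go (horizontal distance between portafilter_rim and group_seat below 0.006 m and z of portafilter_rim in the frame of group_seat above -0.006 m and angle between the x axis of portafilter and the x axis of group_seat, either way round below 0.21 rad and contact force between portafilter and the fingers below 0.1 N), for 0.3 s.
2. the brew button is pressed down with the portafilter locked (value of joint brew_button above 0.0045 m and z of portafilter_rim in the frame of group_seat above -0.006 m and angle between the x axis of portafilter and the x axis of group_seat, either way round below 0.21 rad), for 0.05 s.
At the end, for the whole second after the job is handed in: Portafilter hangs locked (rim within 6 mm of its seat, handle within 12 degrees of straight out), button out again; bin hangs at rest on the free stretch of the top louvre (edge within 6 mm of the slot ceiling, level and square within 7 degrees); every accessory present lies in the bin (horizontal distance between portafilter_rim and group_seat below 0.006 m and z of portafilter_rim in the frame of group_seat above -0.006 m and angle between the x axis of portafilter and the x axis of group_seat, either way round below 0.21 rad and linear speed of each of portafilter, bin below 0.02 m/s and value of joint brew_button below 0.002 m and z of bin_catch in the frame of top_row between -0.006 and 0.006 m and x of bin_catch in the frame of top_row between -0.008 and 0.008 m and y of bin_catch in the frame of top_row between -0.1 and 0.1 m and angle between bin's own z axis and vertical below 0.12 rad and angle between the x axis of bin and the x axis of top_row, either way round below 0.12 rad and x of basket_single in the frame of bin between -0.075 and 0.075 m and y of basket_single in the frame of bin between -0.08 and 0.08 m and z of basket_single in the frame of bin between -0.01 and 0.09 m and linear speed of each of basket_single, basket_double, tamper, scoop, brush below 0.03 m/s and x of basket_double in the frame of bin between -0.075 and 0.075 m and y of basket_double in the frame of bin between -0.08 and 0.08 m and z of basket_double in the frame of bin between -0.01 and 0.09 m and x of tamper in the frame of bin between -0.075 and 0.075 m and y of tamper in the frame of bin between -0.08 and 0.08 m and z of tamper in the frame of bin between -0.01 and 0.09 m and x of scoop in the frame of bin between -0.075 and 0.075 m and y of scoop in the frame of bin between -0.08 and 0.08 m and z of scoop in the frame of bin between -0.01 and 0.09 m and x of brush in the frame of bin between -0.075 and 0.075 m and y of brush in the frame of bin between -0.08 and 0.08 m and z of brush in the frame of bin between -0.01 and 0.09 m); the robot touches nothing.
It fails at once if a bystander is moved more than 50 mm (distance of any of calculator, pocket_calc, paint_tube, charger, tape_roll, stapler from where it was at the start of the episode above 0.05 m).
Of basket_single, basket_double, tamper, scoop, brush only 3 to 5 are there at a start; the rules pass over those that are not, and their reading is None.
At some moment in a run one of basket_single, basket_double, tamper, brush may be knocked a few centimetres aside while the robot is not near it.
It also fails if it takes over 208 s, if anything falls off the work surface, if the arm or the gripper's body presses on something with over 40 N, if the wrist force passes 120 N, or if a joint passes its speed limit or range.

## Robot

A 6-joint arm with a two-finger parallel gripper is mounted at the origin on the work surface. World frame = base frame: x ahead of the robot, y to its left, z up, the work surface at z = 0. Lengths are in m, angles in rad, forces in N, time in s.
With the tool pointing down it reaches from about 0.375 to 0.825 m from the base axis. Payload 5.5 kg.
Tool frame: the origin (TCP) lies midway between the tips of the shut fingers; the grasp point (between the pads) lies 19 mm behind it; z points along the fingers, y is the line along which they close (so a half turn about z gives the same grasp; the last joint's range is limited). The gripper opens to 85 mm and grips with 20 to 120 N. Pads are 22 mm wide; open, the fingers measure 114 mm over their backs; the gripper's body (76 mm by 85 mm) begins 54 mm behind the grasp point. The pads swing forward as they close: fully open they stand 13 mm farther back than shut.
Start: joints at [-1.201, 0.314, -0.047, 1.21, 0, 1.571], TCP at [0.217, -0.559, 0.231] pointing down, gripper open.
Joint ranges: [-2.67, 2.67], [-0.69, 1.73], [-1.03, 1.25], [-2.08, 2.16], [-1.42, 1.45], [-3.14, 3.14]. Speed limits (rad/s): [2.39, 2.39, 3.01, 3.14, 3.14, 3.14].

## Interface

Orientations are given as a 3x3 rotation matrix whose columns are the frame's x, y, z axes.
In Python, from cell import robot gives the robot as it stands.
- The arm moves only by the shell command python3 drive.py 'ROWS'. ROWS is rows parted by semicolons, their numbers by spaces, 1 to 5 of them, each of 7 numbers: a rotation vector rx, ry, rz in rad, then dx, dy, dz in m, then the finger opening in m; each row is the pose to reach, as a shift and turn from the pose commanded when the command began, along the tool's axes at that moment; what a row does not reach only later rows make up. A row lasts 1/10 s, in which the tool goes at most 0.05 m and 0.15 rad, less where a joint would pass 70% of its speed; a pose out of reach is approached as far as the arm can. The fingers move at their own pace and stop on an object; the grip force is fixed at half the most. Time passes only in rows, so rows that do not move let the fingers close. It prints the time, the measured TCP pose, the force, the opening and the grip force at its end.
- robot.observe(): the state, without advancing time (a new reading comes with each control period).
- robot.read_camera(name): name is "scene" or "top" or "wrist"; returns the picture (480x640x3 uint8, red, green, blue); there is no depth.
- robot.get_calibration(name): a dict with "K" (3x3 intrinsics, pixels), "k1" (the pictures are not rectified: a ray, as slopes to the right and down, at radius r is drawn at 1 + k1 r^2 times it, then the intrinsics apply), "pose" (4x4, takes a point from camera to world coordinates). Camera axes: x right, y up, looking along -z (the intrinsics and any distortion apply to the point x, -y, -z); pixel columns grow to the right and rows downward; lengths in m; the calibration is good to about 2 mm. A picture is of the moment at which its call begins: read the wrist's pose just before it. get_calibration takes no time and is no camera call; for the wrist camera it gives the pose at the moment of the call.
- robot.close_job(): hands the job in; it is judged then, once.
The state is a dict: "t": time; "qpos": joint angles; "dq": joint speeds; "joint_torque": joint torques, N m; "position": TCP position; "orientation": TCP orientation; "ft_force": force on the tool from outside, world axes, zero at the start; "torque": the same for the moment, N m; "width": finger opening in m; "grip_force": force on a finger pad.
Only numpy, scipy, OpenCV 4.12 (cv2) and the standard library are available. Lean on these libraries where they do the work, as an engineer would, in place of code of your own. Each camera call takes 0.05 s, during which the arm holds its last target. There are 200 camera calls.

## Working session

There is one attempt and no reset: what is moved stays moved. The work goes in short steps, Python scripts to look and compute and a shell command to move; the robot and the scene stay as the last step left them, time stands still between calls to the robot, and variables do not carry over. Pictures are saved under pics/ and viewed, at most 14 in all, crops included, and the job is handed in when it is done.

```bash
ls; mkdir -p pics; python3 - <<'E'
from cell import robot
import cv2
for n in ("scene","top"):
    im=robot.read_camera(n); cv2.imwrite(f"pics/{n}0.png",im[:,:,::-1])
    c=robot.get_calibration(n); print(n,c)
o=robot.observe(); print(o["t"],o["position"],o["orientation"],o["width"])
E
```

```text
cell.py
drive.py
pics
scene {'K': array([[439.68932724,   0.        , 318.54248897],
       [  0.        , 439.68932724, 239.49510205],
       [  0.        ,   0.        ,   1.        ]]), 'k1': -0.0719376053286792, 'pose': array([[-0.53663185, -0.62131066,  0.5709635 ,  1.14345133],
       [ 0.84373433, -0.40453076,  0.35279915,  0.40587301],
       [ 0.01177442,  0.67106477,  0.74130523,  0.9519577 ],
       [ 0.        ,  0.        ,  0.        ,  1.        ]])}
top {'K': array([[492.38290527,   0.        , 321.60475622],
       [  0.        , 492.38290527, 242.73442868],
       [  0.        ,   0.        ,   1.        ]]), 'k1': 0.04269272229608986, 'pose': array([[-0.00548428,  0.99692876, -0.07812151,  0.49481279],
       [-0.99990081, -0.00648056, -0.01250516,  0.03159028],
       [-0.01297302,  0.07804518,  0.99686541,  1.22869612],
       [ 0.        ,  0.        ,  0.        ,  1.        ]])}
0.1 [ 0.21668141 -0.55897201  0.23053256] [[ 9.32404044e-01  3.61417242e-01 -5.24720262e-04]
 [ 3.61417622e-01 -9.32402968e-01  1.41696026e-03]
 [ 2.28631404e-05 -1.51082263e-03 -9.99998858e-01]] 0.08550323494161342
```

View pics/scene0.png

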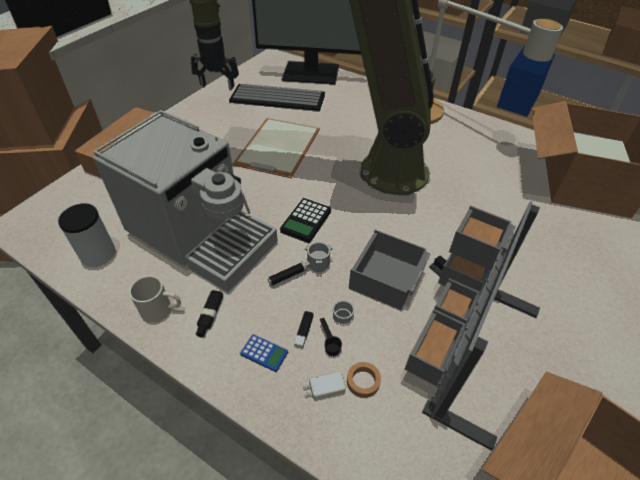

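View pics/top0.png

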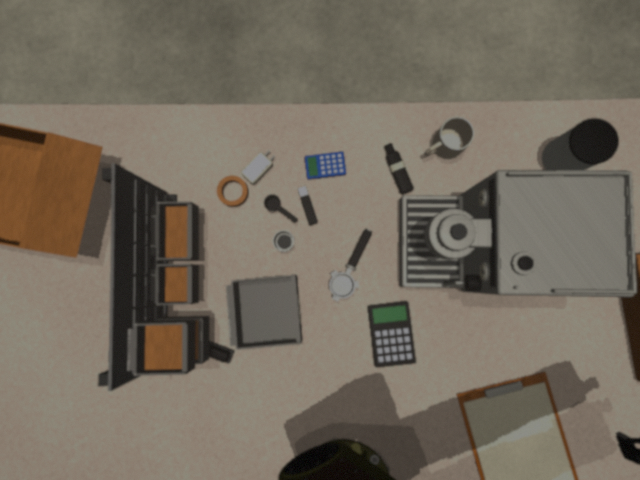

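Both views show the same layout. In the top view the machine's group cap is at about (457,232), the portafilter bowl at (343,285) with its handle tip at (368,233), and the bin at (265,312). The basket is at (284,241), the scoop at (272,203), the brush at (307,205), and the panel on the left. There is no tamper.

```bash
cat > h.py <<'E'
import numpy as np, cv2
from cell import robot
def cal(n):
    c=robot.get_calibration(n); return c["K"],np.array([c["k1"],0,0,0.]),c["pose"]
def ray(C,px):
    K,d,T=C; s=cv2.undistortPoints(np.array(px,float).reshape(-1,1,2),K,d).reshape(-1,2)
    v=np.c_[s[:,0],-s[:,1],-np.ones(len(s))]@T[:3,:3].T
    return T[:3,3],v
def plane(C,px,z):
    o,v=ray(C,px); return o+v*((z-o[2])/v[:,2])[:,None]
def tri(obs):  # obs: [(C,(u,v)),...]
    A=np.zeros((3,3)); b=np.zeros(3); 
    for C,p in obs:
        o,v=ray(C,[p]); v=v[0]/np.linalg.norm(v[0]); M=np.eye(3)-np.outer(v,v); A+=M; b+=M@o
    return np.linalg.solve(A,b)
def proj(C,P):
    K,d,T=C; P=np.atleast_2d(P); q=(P-T[:3,3])@T[:3,:3]; q=q*[1,-1,-1]
    return cv2.projectPoints(q.reshape(-1,1,3),np.zeros(3),np.zeros(3),K,d)[0].reshape(-1,2)
def snap(n,name):
    o=robot.observe(); C=cal(n); im=robot.read_camera(n)[:,:,::-1].copy(); cv2.imwrite(f"pics/{name}.png",im)
    np.savez(f"pics/{name}.npz",K=C[0],d=C[1],T=C[2]); return C,im
def load(name):
    z=np.load(f"pics/{name}.npz"); return (z["K"],z["d"],z["T"]),cv2.imread(f"pics/{name}.png")
def totool(target,R=None):
    o=robot.observe(); return np.array(o["orientation"]).T@(np.array(target)-o["position"])
E
python3 - <<'E'
from h import *
np.set_printoptions(precision=3,suppress=True)
T=cal("top")
for n,p,z in [("group cap",(457,232),.286),("pf",(343,285),.06),("pf handle end",(368,233),.022),("bin",(265,312),.0),("basket",(284,241),.022),("scoop",(272,203),.03),("brush",(307,205),.01),("button",(523,263),.312),("panel far",(113,168),.315),("panel near",(113,387),.315)]:
    print(n,plane(T,[p],z)[0])
w=cal("wrist"); o=robot.observe(); R=np.array(o["orientation"])
print(w[0],w[1]); print(R.T@(w[2][:3,3]-o["position"])); print(R.T@w[2][:3,:3])
E
```

```text
group cap [ 0.588 -0.215  0.286]
pf [ 0.486 -0.004  0.06 ]
pf handle end [ 0.613 -0.067  0.022]
bin [0.42  0.188 0.   ]
basket [0.594 0.139 0.022]
scoop [0.688 0.168 0.03 ]
brush [0.685 0.083 0.01 ]
button [ 0.527 -0.327  0.312]
panel far [0.71  0.434 0.315]
panel near [0.307 0.422 0.315]
[[407.562   0.    317.894]
 [  0.    407.562 238.291]
 [  0.      0.      1.   ]] [-0.012  0.     0.     0.   ]
[ 0.084 -0.001 -0.143]
[[ 0.001  0.944  0.329]
 [ 1.    -0.001 -0.   ]
 [ 0.     0.329 -0.944]]
```

```bash
r="0 0 0 .149 -.124 -.063 .085"
python3 drive.py '0 0 0 .149 -.124 -.063 .085;0 0 0 .149 -.124 -.063 .085;0 0 0 .149 -.124 -.063 .085;0 0 0 .149 -.124 -.063 .085;0 0 0 .149 -.124 -.063 .085'
python3 drive.py '0 0 0 .149 -.124 -.063 .085;0 0 0 .149 -.124 -.063 .085;0 0 0 .149 -.124 -.063 .085;0 0 0 .149 -.124 -.063 .085;0 0 0 .149 -.124 -.063 .085'
python3 drive.py '0 0 0 .149 -.124 -.063 .085;0 0 0 .149 -.124 -.063 .085;0 0 0 .149 -.124 -.063 .085;0 0 0 .149 -.124 -.063 .085;0 0 0 .149 -.124 -.063 .085'
python3 drive.py '0 0 0 0 0 0 .085;0 0 0 0 0 0 .085;0 0 0 0 0 0 .085'
python3 - <<'E'
from h import *
print(robot.observe()["qpos"],robot.observe()["position"],robot.observe()["t"]); snap("wrist","w1")
E
```

```text
t: 0.6
position: [0.3132, -0.3866, 0.2964]
orientation: [[0.931, 0.366, 0.003], [0.366, -0.931, -0.0], [0.002, 0.001, -1.0]]
ft_force: [-1.5, -0.3, 0.0]
width: 0.0849
grip_force: 0.0
t: 1.1
position: [0.4075, -0.2173, 0.3589]
orientation: [[0.93, 0.367, 0.003], [0.367, -0.93, 0.0], [0.003, 0.001, -1.0]]
ft_force: [-0.3, -0.5, 1.0]
width: 0.0849
grip_force: 0.0
t: 1.6
position: [0.5016, -0.048, 0.4207]
orientation: [[0.931, 0.366, 0.002], [0.366, -0.931, 0.001], [0.002, -0.0, -1.0]]
ft_force: [0.5, -1.3, -0.1]
width: 0.085
grip_force: 0.0
t: 1.9
position: [0.4984, -0.0525, 0.4197]
orientation: [[0.933, 0.359, -0.001], [0.359, -0.933, -0.0], [-0.001, -0.0, -1.0]]
ft_force: [0.3, -0.1, 0.1]
width: 0.0851
grip_force: 0.0
[-1.04747701e-01  1.19469751e-01  1.33781021e-01  1.58631134e+00
 -4.21538413e-04  2.66930989e+00] [ 0.49840285 -0.05253859  0.41968208] 1.9
```

View pics/w1.png

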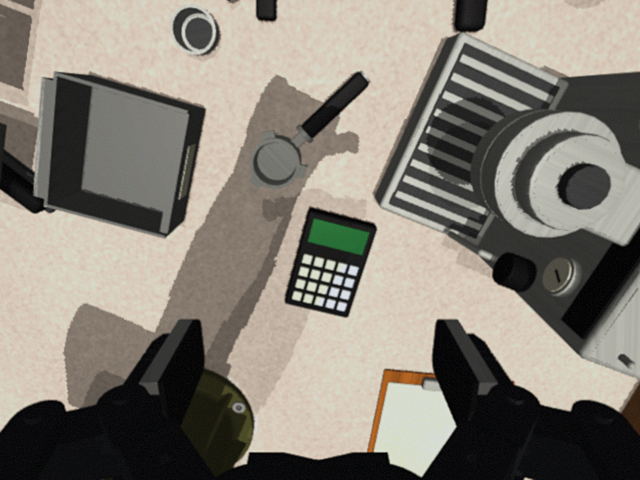

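The wrist view shows the portafilter bowl at (277,160) with its handle tip at (362,78). The bin's thick front wall is on its right and its lip on the left. The group bell is at about (545,175). I'll turn the wrist so the camera looks outward and survey from two places.

```bash

python3 drive.py '0 0 -.7 0 0 0 .085;0 0 -.7 0 0 0 .085;0 0 -.7 0 0 0 .085;0 0 -.7 0 0 0 .085;0 0 -.7 0 0 0 .085' >/dev/null
python3 drive.py '0 0 -.7 0 0 0 .085;0 0 -.7 0 0 0 .085;0 0 -.7 0 0 0 .085;0 0 -.7 0 0 0 .085;0 0 -.7 0 0 0 .085' >/dev/null
python3 drive.py '0 0 -.7 0 0 0 .085;0 0 -.7 0 0 0 .085;0 0 -.7 0 0 0 .085;0 0 -.7 0 0 0 .085;0 0 -.7 0 0 0 .085' >/dev/null
python3 drive.py '0 0 -.7 0 0 0 .085;0 0 -.7 0 0 0 .085;0 0 -.7 0 0 0 .085;0 0 -.7 0 0 0 .085;0 0 -.7 0 0 0 .085' >/dev/null
python3 drive.py '0 0 0 0 0 0 .085;0 0 0 0 0 0 .085'
python3 -c "
from h import *
snap('wrist','w2')"
python3 drive.py '0 0 0 0 .15 0 .085;0 0 0 0 .15 0 .085;0 0 0 0 .15 0 .085;0 0 0 0 .15 0 .085;0 0 0 0 .15 0 .085' >/dev/null
python3 drive.py '0 0 0 0 0 0 .085;0 0 0 0 0 0 .085'
python3 -c "
from h import *
snap('wrist','w3')
a=cv2.imread('pics/w2.png');b=cv2.imread('pics/w3.png')
print(robot.observe()['qpos'])"
```

```text
t: 4.15
position: [0.4988, -0.0518, 0.4202]
orientation: [[-1.0, -0.024, -0.0], [-0.024, 1.0, -0.0], [0.0, -0.0, -1.0]]
ft_force: [0.8, 0.1, 0.4]
width: 0.085
grip_force: 0.0
t: 4.9
position: [0.4951, 0.0976, 0.4204]
orientation: [[-1.0, -0.026, 0.0], [-0.026, 1.0, -0.0], [-0.0, -0.0, -1.0]]
ft_force: [-0.2, 0.2, -0.2]
width: 0.0855
grip_force: 0.0
[ 1.94758213e-01  1.25363049e-01  1.42131421e-01  1.58747070e+00
 -1.77019118e-04  1.69061489e-01]
```

View pics/w2.png

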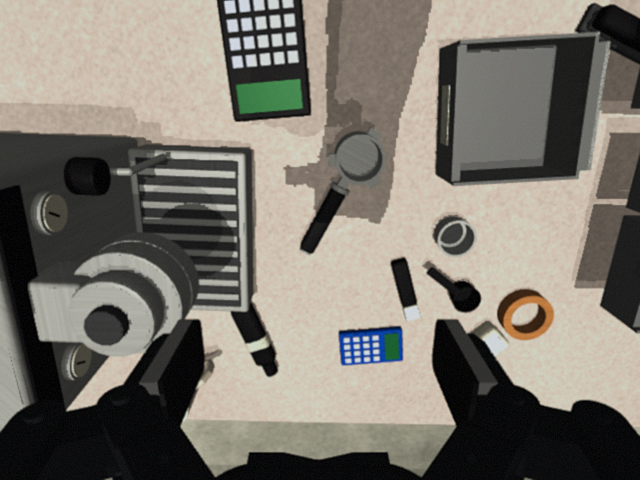

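View pics/w3.png

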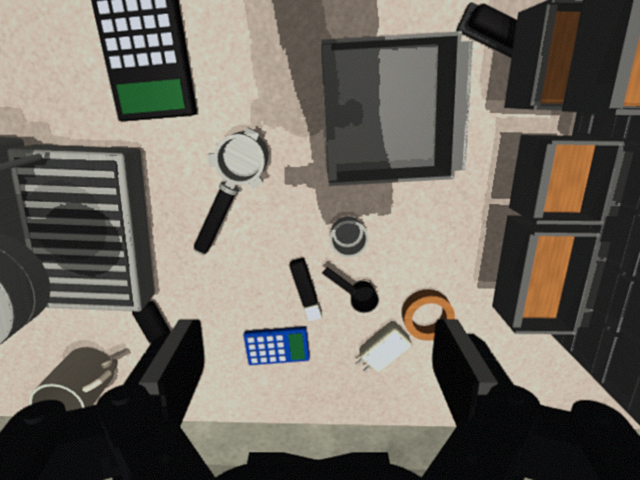

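w2 and w3 both show every item. In w3 the portafilter bowl is at (241,156) with the handle running to (204,245). The basket is at (348,235), the scoop cup at (363,295) and the brush at (305,288). The bin covers (322–465, 35–185), and the top louvre is at the far right.

```bash
cat > m.py <<'E'
from h import *
np.set_printoptions(precision=4,suppress=True)
def dark(im,roi,th=45):
    u0,v0,u1,v1=roi; g=im[v0:v1,u0:u1].max(2); m=(g<th).astype(np.uint8)
    c=max(cv2.findContours(m,cv2.RETR_EXTERNAL,cv2.CHAIN_APPROX_NONE)[0],key=cv2.contourArea)+[u0,v0]
    return c.astype(np.float32)
def circ(im,roi,r0,r1):
    u0,v0,u1,v1=roi; g=cv2.resize(cv2.cvtColor(im[v0:v1,u0:u1],6),None,fx=4,fy=4,interpolation=cv2.INTER_CUBIC)
    h=cv2.HoughCircles(g,cv2.HOUGH_GRADIENT_ALT,1,40,param1=150,param2=.6,minRadius=4*r0,maxRadius=4*r1)
    return None if h is None else [(x[0]/4+u0,x[1]/4+v0,x[2]/4) for x in h[0]]
E
python3 - <<'E'
from m import *
C2,a=load("w2");C3,b=load("w3")
for n,r2,r3 in [("pfh",(290,175,355,260),(185,180,245,260)),("brush",(380,250,420,306),(280,250,325,306)),("scoop",(420,255,490,316),(318,255,385,316))]:
    out=[]
    for C,im,r in((C2,a,r2),(C3,b,r3)):
        c=dark(im,r); R=cv2.minAreaRect(c); out.append((C,R[0])); print(n,np.round(R,1) if 0 else R,cv2.contourArea(c))
    print("  tri",tri(out))
for n,r2,r3,q in [("bowl",(315,115,400,200),(195,115,285,200),(15,32)),("basket",(425,205,482,262),(320,205,376,262),(8,24)),("scoopc",(440,270,490,316),(340,270,385,316),(8,20))]:
    print(n,circ(a,r2,*q),circ(b,r3,*q))
E
```

```text
pfh ((321.2547302246094, 220.6415252685547), (16.026216506958008, 67.50436401367188), 29.05460548400879) 940.0
pfh ((212.9762725830078, 221.8670654296875), (15.424280166625977, 63.77729797363281), 24.863697052001953) 889.5
  tri [ 0.5752 -0.0447  0.0247]
brush ((403.3824157714844, 282.0294189453125), (47.2944450378418, 14.794671058654785), 75.96376037597656) 626.5
brush ((303.45001220703125, 281.85003662109375), (48.06662368774414, 15.495161056518555), 71.56505584716797) 658.5
  tri [0.6716 0.0812 0.0084]
scoop ((454.7176818847656, 285.67059326171875), (59.005088806152344, 26.03165626525879), 49.398704528808594) 833.5
scoop ((352.811279296875, 285.01947021484375), (61.177947998046875, 27.479351043701172), 48.57633590698242) 822.0
  tri [0.669  0.154  0.0214]
bowl [(np.float32(361.5), np.float32(159.5), np.float32(21.462482))] [(np.float32(240.5), np.float32(157.25), np.float32(22.935972))]
basket [(np.float32(450.5), np.float32(232.0), np.float32(15.349134)), (np.float32(450.5), np.float32(232.0), np.float32(12.121406))] [(np.float32(348.0), np.float32(231.0), np.float32(19.132236)), (np.float32(348.0), np.float32(231.0), np.float32(12.377512)), (np.float32(348.0), np.float32(231.0), np.float32(15.606866))]
scoopc [(np.float32(465.5), np.float32(297.5), np.float32(15.245008))] None
```

```bash

python3 drive.py '0 0 0 -.027 -.14 -.02 .085;0 0 0 -.027 -.14 -.02 .085;0 0 0 -.027 -.14 -.02 .085;0 0 0 -.027 -.14 -.02 .085' >/dev/null
python3 drive.py '0 0 0 -.027 -.14 -.02 .085;0 0 0 -.027 -.14 -.02 .085;0 0 0 -.027 -.14 -.02 .085;0 0 0 -.027 -.14 -.02 .085;0 0 0 -.027 -.14 -.02 .085' >/dev/null
python3 drive.py '0 0 0 0 0 0 .085;0 0 0 0 0 0 .085'
python3 -c "
from h import *
snap('wrist','g1')"
python3 drive.py '0 0 0 .04 -.1 0 .085;0 0 0 .04 -.1 0 .085;0 0 0 .04 -.1 0 .085;0 0 0 .04 -.1 0 .085;0 0 0 .04 -.1 0 .085' | head -2
python3 drive.py '0 0 0 0 0 0 .085;0 0 0 0 0 0 .085' |head -2
python3 -c "
from m import *
snap('wrist','g2')
C2,a=load('w2');C3,b=load('w3')
A=np.hstack([load('g1')[1],load('g2')[1]]); cv2.imwrite('pics/g12.png',cv2.resize(A,(800,300)))
print(tri([(C2,(361.5,159.5)),(C3,(240.5,157.25))]),plane(C3,[(240.5,157.25)],.06),plane(C2,[(361.5,159.5)],.06))
print(tri([(C2,(450.5,232)),(C3,(348,231))]))"
```

```text
t: 6.05
position: [0.5565, -0.1782, 0.4606]
orientation: [[-1.0, -0.029, 0.0], [-0.029, 1.0, 0.0], [-0.0, 0.0, -1.0]]
ft_force: [-0.2, 0.2, 0.4]
width: 0.0853
grip_force: 0.0
t: 6.6
position: [0.52, -0.2793, 0.4605]
t: 6.8
position: [0.5202, -0.2792, 0.4605]
[0.4835 0.0022 0.0563] [[0.4818 0.0029 0.06  ]] [[0.4842 0.0018 0.06  ]]
[ 0.5934  0.1446 -0.0008]
```

View pics/g12.png

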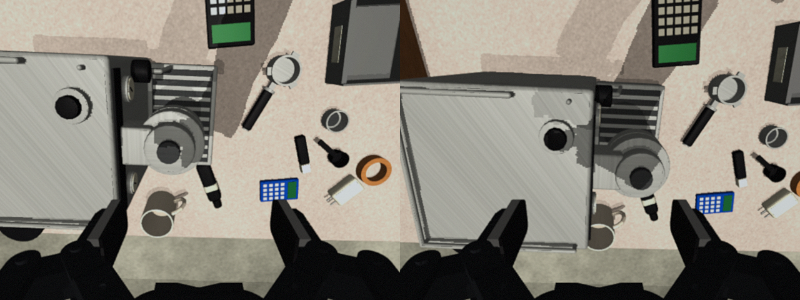

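The picture shows the group cap at full-resolution (272,232) in g1 and (384,275) in g2. The brew button is at (112,168) and (248,215).

```bash
python3 - <<'E'
from m import *
G=[load("g1"),load("g2")]
for n,rs,(r0,r1) in [("cap",((205,160,345,300),(320,200,455,340)),(12,65)),("btn",((75,125,160,210),(210,175,290,255)),(10,40))]:
    for (C,im),r in zip(G,rs):
        h=circ(im,r,r0,r1); print(n,[tuple(np.round(x,1)) for x in h] if h else h)
# machine top face edges, button dark blob
for n,rs in [("btn",((95,150,135,200),(228,195,275,240))),("knob",((250,210,300,262),(360,250,415,310)))]:
    o=[]
    for (C,im),r in zip(G,rs):
        c=dark(im,r,60); e=cv2.fitEllipse(c); o.append((C,e[0])); print(n,e)
    print(tri(o))
E
python3 - <<'E'
import cv2,numpy as np
a=cv2.imread('pics/g1.png')[130:310,60:360];b=cv2.imread('pics/g2.png')[170:350,200:500]
cv2.imwrite('pics/gz.png',cv2.resize(np.vstack([a,b]),None,fx=1.66,fy=1.66,interpolation=cv2.INTER_CUBIC))
E
```

```text
cap [(np.float32(268.8), np.float32(240.0), np.float32(39.8))]
cap [(np.float32(386.5), np.float32(285.0), np.float32(18.9)), (np.float32(386.5), np.float32(285.0), np.float32(39.9))]
btn None
btn [(np.float32(248.5), np.float32(223.8), np.float32(18.3))]
btn ((110.80722045898438, 171.09854125976562), (35.577659606933594, 38.36446762084961), 151.1438751220703)
btn ((248.3568115234375, 222.36856079101562), (34.76986312866211, 35.82056427001953), 90.9261474609375)
[ 0.5276 -0.3318  0.3037]
knob ((269.6106872558594, 241.9112091064453), (35.24101257324219, 36.2525520324707), 7.07732629776001)
knob ((384.9696044921875, 284.6351013183594), (35.31128692626953, 35.54195022583008), 8.217131614685059)
[ 0.5884 -0.2175  0.2792]
```

View pics/gz.png

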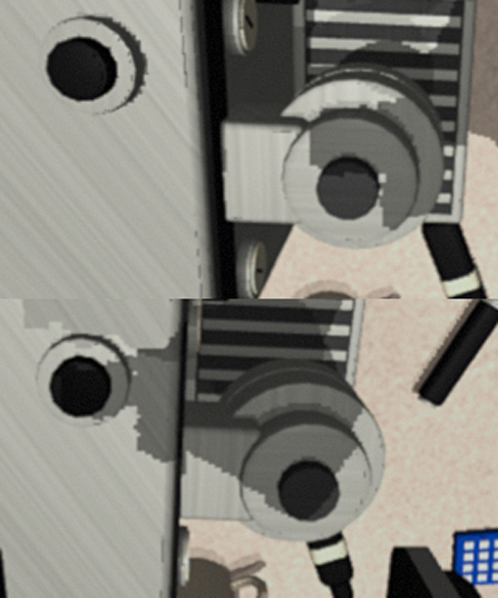

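```bash
python3 - <<'E'
from m import *
G=[load("g1"),load("g2")]
k=[(269.6,241.9),(385,284.6)]; c=[(268.8,240),(386.5,285)]; b=[(110.8,171.1),(248.4,222.4)]
for n,p,z in (("knob",k,.284),("cap",c,.27),("btn",b,.312)):
    print(n,tri([(G[i][0],p[i]) for i in (0,1)]),[plane(G[i][0],[p[i]],z)[0] for i in(0,1)])
for (C,im),(u0,u1,v0,v1) in zip(G,((165,200,140,280),(295,322,215,330))):
    g=cv2.GaussianBlur(cv2.cvtColor(im,6),(5,5),0).astype(float); pts=[]
    for v in range(v0,v1,3):
        d=np.diff(g[v,u0:u1]); i=d.argmin(); 
        if d[i]<-8: pts.append((u0+i+.5,v))
    P=plane(C,pts,.29)[:,:2].astype(np.float32); l=cv2.fitLine(P,cv2.DIST_HUBER,0,.001,.001).ravel(); print(len(pts),l,np.degrees(np.arctan2(l[1],l[0])))
    print(P[::8])
E
```

```text
knob [ 0.5884 -0.2175  0.2793] [array([ 0.5865, -0.2169,  0.284 ]), array([ 0.5863, -0.2185,  0.284 ])]
cap [ 0.5846 -0.2175  0.2868] [array([ 0.5898, -0.2192,  0.27  ]), array([ 0.5932, -0.2143,  0.27  ])]
btn [ 0.5275 -0.3317  0.3038] [array([ 0.5259, -0.3276,  0.312 ]), array([ 0.5252, -0.3304,  0.312 ])]
47 [ 1.     -0.0061  0.5691 -0.2874] -0.3482986
[[ 0.505  -0.2858]
 [ 0.523  -0.2873]
 [ 0.5418 -0.2872]
 [ 0.5612 -0.2872]
 [ 0.5815 -0.2871]
 [ 0.6025 -0.2871]]
39 [ 0.9998 -0.0203  0.5792 -0.288 ] -1.1605294
[[ 0.5243 -0.2868]
 [ 0.5446 -0.2871]
 [ 0.5658 -0.2875]
 [ 0.5879 -0.2887]
 [ 0.6109 -0.2882]]
```

```bash

python3 drive.py '0 0 0 -.063 .232 .04 .085;0 0 0 -.063 .232 .04 .085;0 0 0 -.063 .232 .04 .085;0 0 0 -.063 .232 .04 .085;0 0 0 -.063 .232 .04 .085' >/dev/null
python3 drive.py '0 0 .5 0 0 .2 .085;0 0 .5 0 0 .2 .085;0 0 .5 0 0 .2 .085;0 0 .5 0 0 .2 .085;0 0 .5 0 0 .2 .085' >/dev/null
python3 drive.py '0 0 0 0 0 0 .085;0 0 0 0 0 0 .085'
python3 -c "
from m import *
C,im=snap('wrist','p1')
print(proj(C,[[.483,.002,.06],[.5766,-.0457,.032]]))
"
```

```text
t: 8.05
position: [0.5785, -0.0468, 0.2238]
orientation: [[-0.891, 0.453, 0.005], [0.453, 0.891, -0.0], [-0.005, 0.002, -1.0]]
ft_force: [0.8, -0.1, 0.8]
width: 0.0851
grip_force: 0.0
[[317.68    62.9023]
 [317.4312 200.4212]]
```

View pics/p1.png

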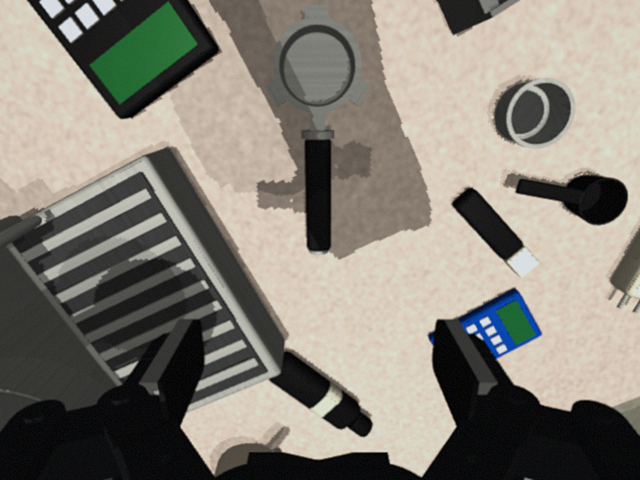

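The portafilter handle runs vertically in the image at u≈318, from v=138 to 250, and the bowl rim is centred at about (317,66). The gripper is aligned over it.

```bash
python3 - <<'E'
from m import *
C,im=load("p1")
c=dark(im,(295,136,345,262),50); P=plane(C,c.reshape(-1,2),.028)[:,:2].astype(np.float32)
R=cv2.minAreaRect(P); print(R)
l=cv2.fitLine(P,cv2.DIST_L2,0,.001,.001).ravel(); print("axis",l,np.degrees(np.arctan2(l[1],l[0])))
h=circ(im,(255,10,380,135),30,60); print(h); bs=[plane(C,[x[:2]],.06)[0] for x in h]; print(bs)
d=-l[:2] if l[0]<0 else l[:2]
for b in bs: print("grasp",b[:2]+.105*d, totool([*(b[:2]+.105*d),.006]), np.degrees(np.arctan2(d[1],d[0])))
x=np.array(robot.observe()["orientation"])[:,0]; print(np.degrees(np.arctan2(x[1],x[0]))-180)
E
```

```text
((0.5749312043190002, -0.0446392223238945), (0.02100743167102337, 0.09665700793266296), 63.669822692871094)
axis [ 0.8993 -0.4374  0.573  -0.0433] -25.938332
[(np.float32(317.5), np.float32(65.5), np.float32(39.015903)), (np.float32(317.5), np.float32(65.5), np.float32(33.58707))]
[array([0.4844, 0.0011, 0.06  ]), array([0.4844, 0.0011, 0.06  ])]
grasp [ 0.5789 -0.0448] [0.002  0.0015 0.218 ] -25.938332
grasp [ 0.5789 -0.0448] [0.002  0.0015 0.218 ] -25.938332
-26.98342403187462
```

```bash

python3 drive.py '0 0 0 .001 .001 .218 .085;0 0 0 .001 .001 .218 .085;0 0 0 .001 .001 .218 .085;0 0 0 .001 .001 .218 .085;0 0 0 .001 .001 .218 .085' |head -2
python3 drive.py '0 0 0 0 0 0 .085;0 0 0 0 0 0 .015;0 0 0 0 0 0 .015;0 0 0 0 0 0 .015;0 0 0 0 0 0 .015'
python3 drive.py '0 0 0 0 0 0 .01;0 0 0 0 0 -.04 .01;0 0 0 0 0 -.04 .01;0 0 0 0 0 -.04 .01;0 0 0 0 0 -.04 .01'
python3 -c "
from m import *
C,im=snap('wrist','p2')
print(robot.observe()['torque'])
"
```

```text
t: 8.6
position: [0.5751, -0.0455, 0.0001]
t: 9.1
position: [0.577, -0.0456, 0.0039]
orientation: [[-0.891, 0.454, 0.003], [0.454, 0.891, -0.0], [-0.002, 0.001, -1.0]]
ft_force: [-0.3, -0.3, 0.2]
width: 0.0274
grip_force: 0.0
t: 9.6
position: [0.5746, -0.0454, 0.0412]
orientation: [[-0.891, 0.454, -0.002], [0.454, 0.891, 0.0], [0.002, -0.001, -1.0]]
ft_force: [-1.0, 0.1, -4.0]
width: 0.0211
grip_force: 60.1
[-0.1079 -0.3027 -0.0022]
```

View pics/p2.png

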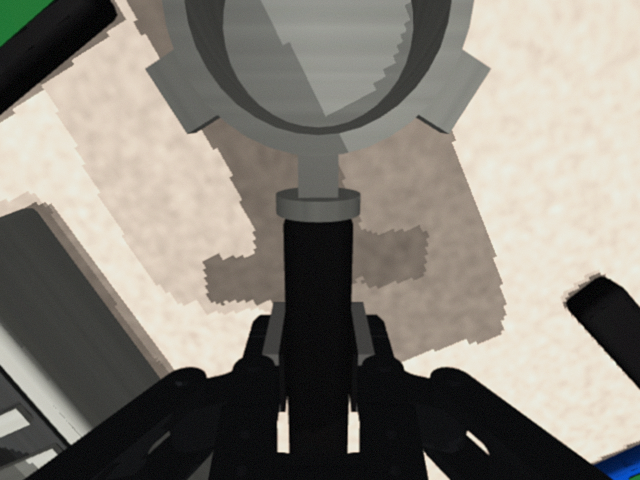

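The portafilter is in the grip: the bowl's near rim edge is at about (318,152), the lower lug corners at (195,133) and (450,133), and the handle is between the pads. Next I check for droop.

```bash
python3 - <<'E'
from m import *
C,im=load("p2"); o=robot.observe(); R=np.array(o["orientation"]); p=np.array(o["position"])
# portafilter frame in tool: x_p=-xt, z_p=-zt ; pivot at grasp (TCP-19mm z)
def P(pt,s,pitch,h): # s: axis distance, h: tool height of pf origin rel TCP
    q=np.array([s-pt[0], -0+(-pt[1])*-1, -(pt[2])+h]); g=np.array([0,0,-.019])
    c,sn=np.cos(pitch),np.sin(pitch); Ry=np.array([[c,0,sn],[0,1,0],[-sn,0,c]])
    return p+R@(g+Ry@(q-g))
a=np.radians(60); u=np.array([np.cos(a),np.sin(a),0]); t=np.array([-u[1],u[0],0])
pts=[[.031,0,.06],39e-3*u-8e-3*t+[0,0,.055],39e-3*u+8e-3*t+[0,0,.055],[.05,0,.022]]
for s in(.104,.107):
  for pit in (-.06,0,.06): print(s,pit,np.array([proj(C,P(np.array(x),s,pit,.004))[0] for x in pts]).round(0).tolist())
E
```

```text
0.104 -0.06 [[316.0, 145.0], [446.0, 124.0], [487.0, 59.0], [317.0, 199.0]]
0.104 0 [[316.0, 157.0], [451.0, 133.0], [496.0, 66.0], [317.0, 201.0]]
0.104 0.06 [[316.0, 172.0], [457.0, 145.0], [506.0, 75.0], [317.0, 204.0]]
0.107 -0.06 [[316.0, 131.0], [447.0, 110.0], [488.0, 44.0], [317.0, 190.0]]
0.107 0 [[316.0, 143.0], [453.0, 119.0], [498.0, 50.0], [317.0, 192.0]]
0.107 0.06 [[316.0, 157.0], [459.0, 131.0], [508.0, 59.0], [317.0, 194.0]]
```

```bash

python3 drive.py '0 0 0 0 0 -.06 .01;0 0 -.62 0 0 -.06 .01;0 0 -.62 0 0 -.06 .01;0 0 -.62 0 0 -.06 .01;0 0 -.62 0 0 -.06 .01' >/dev/null
python3 drive.py '0 0 -.624 0 0 0 .01;0 0 -.624 0 0 0 .01;0 0 -.624 0 0 0 .01;0 0 -.624 0 0 0 .01;0 0 -.624 0 0 0 .01' >/dev/null
python3 drive.py '0 0 0 0 0 0 .01;0 0 0 0 0 0 .01'
python3 -c "
from m import *
o=robot.observe();x=np.array(o['orientation'])[:,0]; print(np.degrees(np.arctan2(x[1],x[0])),totool([.662,-.1455,.101]),o['torque'])
"
```

```text
t: 10.85
position: [0.5752, -0.0454, 0.1017]
orientation: [[-0.732, -0.681, -0.001], [-0.681, 0.732, 0.0], [0.001, 0.001, -1.0]]
ft_force: [-0.2, 0.1, -4.0]
width: 0.0212
grip_force: 59.9
-137.0434132777092 [ 0.0047 -0.1324  0.0005] [ 0.2183 -0.2079 -0.0128]
```

```bash

python3 drive.py '0 0 -.023 .005 -.132 0 .01;0 0 -.023 .005 -.132 0 .01;0 0 -.023 .005 -.132 0 .01;0 0 -.023 .005 -.132 0 .01' >/dev/null
python3 drive.py '0 0 0 0 0 0 .01;0 0 0 0 0 0 .01;0 0 0 0 0 0 .01'
python3 -c "
from m import *
o=robot.observe();x=np.array(o['orientation'])[:,0]; print(np.degrees(np.arctan2(x[1],x[0])),totool([.662,-.1455,.101]),o['torque'])
C,im=snap('scene','s1'); C2,t=snap('top','t1'); W=snap('wrist','p3')
A=cv2.resize(im[130:310,140:380],None,fx=2,fy=2); B=cv2.resize(W[1],(320,240)); 
D=np.zeros((360,800,3),np.uint8); D[:,:480]=A; D[:240,480:]=B; cv2.imwrite('pics/mix1.png',D)
"
```

```text
t: 11.55
position: [0.6614, -0.1443, 0.1022]
orientation: [[-0.714, -0.7, -0.001], [-0.7, 0.714, 0.0], [0.0, 0.001, -1.0]]
ft_force: [0.0, 0.4, -3.0]
width: 0.0211
grip_force: 60.0
-135.55714033772665 [ 0.0004 -0.0012  0.0012] [ 0.1772 -0.1718 -0.057 ]
```

View pics/mix1.png

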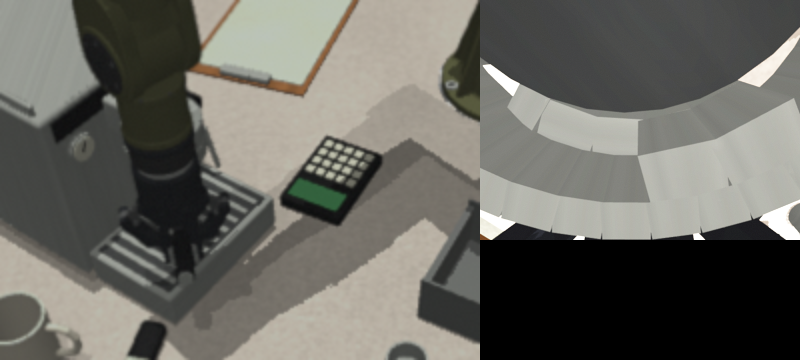

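The scene view shows the bowl under the group head, and the wrist camera now sees only the cap from close up. I go up in checked steps.

```bash

python3 drive.py '0 0 0 0 -.001 -.03 .01;0 0 0 0 -.001 -.03 .01;0 0 0 0 -.001 -.03 .01' | sed -n '2p;4p'
python3 drive.py '0 0 0 0 0 -.006 .01;0 0 0 0 0 -.012 .01;0 0 0 0 0 -.012 .01;0 0 0 0 0 -.012 .01' | sed -n '2p;4p'
python3 -c "
from m import *
print(totool([.662,-.1455,.144]))"
```

```text
position: [0.6637, -0.1459, 0.133]
ft_force: [-0.8, -0.1, -3.2]
position: [0.663, -0.146, 0.1442]
ft_force: [-0.3, -0.1, -3.3]
[0.0003 0.0011 0.0002]
```

```bash

python3 drive.py '0 0 0 0 .001 -.003 .01;0 0 0 0 .001 -.006 .01;0 0 0 0 .001 -.006 .01;0 0 0 0 .001 -.006 .01' | sed -n '2p;4p'
python3 drive.py '0 0 0 0 0 -.003 .01;0 0 0 0 0 -.006 .01;0 0 0 0 0 -.006 .01;0 0 0 0 0 -.006 .01' | sed -n '2p;4p'
python3 -c "
from m import *
print(totool([.662,-.1455,.160]),robot.observe()['torque'])"
```

```text
position: [0.6623, -0.1453, 0.1505]
ft_force: [-1.0, -0.3, -2.8]
position: [0.6624, -0.1454, 0.1566]
ft_force: [0.3, -0.3, -3.2]
[ 0.0004  0.0002 -0.0034] [ 0.2232 -0.3407  0.0399]
```

```bash

python3 drive.py '0 0 0 0 0 -.003 .01;0 0 0 0 0 -.003 .01;0 0 0 0 0 -.003 .01' | sed -n '2p;4p'
python3 drive.py '0 0 0 0 0 -.0015 .01;0 0 0 0 0 -.0015 .01;0 0 0 0 0 -.0015 .01' | sed -n '2p;4p'
python3 drive.py '0 0 0 0 0 -.0015 .01;0 0 0 0 0 -.0015 .01;0 0 0 0 0 -.0015 .01' | sed -n '2p;4p'
```

```text
position: [0.6624, -0.1453, 0.1595]
ft_force: [1.2, 0.0, -3.2]
position: [0.6623, -0.1452, 0.1608]
ft_force: [2.4, 0.9, -4.0]
position: [0.6624, -0.1452, 0.1624]
ft_force: [2.2, 0.9, -4.8]
```

```bash

python3 drive.py '0 0 0 0 0 .0008 .01;0 0 0 0 0 .0008 .01' | sed -n '2p;4p'
python3 drive.py '0 0 -.066 .0002 .0069 0 .01;0 0 -.131 .0009 .0136 0 .01;0 0 -.197 .002 .0204 0 .01;0 0 -.262 .0036 .0269 0 .01;0 0 -.262 .0036 .0269 0 .01' | sed -n '2p;4p'
python3 -c "
from m import *
o=robot.observe();R=np.array(o['orientation']);x=R[:,0]; print(np.degrees(np.arctan2(x[1],x[0])),o['position']+R@[.104,.0008,0],o['torque'])"
```

```text
position: [0.6623, -0.1453, 0.1616]
ft_force: [2.2, 2.3, -2.3]
position: [0.6534, -0.1365, 0.1676]
ft_force: [33.5, -19.6, -4.0]
-120.83340198752475 [ 0.5994 -0.2253  0.1675] [-3.4057 -6.0346 -1.0178]
```

```bash

python3 drive.py '0 0 .131 .0009 -.0136 0 .01;0 0 .262 .0035 -.0269 0 .01;0 0 .262 .0035 -.0269 0 .01;0 0 .262 .0035 -.0269 0 .01' 
python3 -c "
from m import *
o=robot.observe();R=np.array(o['orientation']);x=R[:,0]; print(np.degrees(np.arctan2(x[1],x[0])),o['position']+R@[.104,.0008,0],o['torque'],R)"
```

```text
t: 15.2
position: [0.6616, -0.1456, 0.1611]
orientation: [[-0.713, -0.702, -0.001], [-0.702, 0.713, -0.0], [0.001, 0.001, -1.0]]
ft_force: [1.3, -1.3, -3.3]
width: 0.0208
grip_force: 59.3
-135.44826977328384 [ 0.5869 -0.218   0.1612] [-0.1418 -0.4565  0.3038] [[-0.7126 -0.7016 -0.0012]
 [-0.7016  0.7126 -0.0004]
 [ 0.0011  0.0006 -1.    ]]
```

```bash

for i in 1 2; do python3 drive.py '0 0 0 0 0 -.0015 .01;0 0 0 0 0 -.0015 .01;0 0 0 0 0 -.0015 .01' | sed -n '2p;4p'; done
python3 -c "
from m import *
print(robot.observe()['torque'])"
python3 drive.py '0 0 0 0 0 -.0015 .01;0 0 0 0 0 -.0015 .01;0 0 0 0 0 -.0015 .01' | sed -n '2p;4p'
python3 -c "
from m import *
print(robot.observe()['torque'])"
```

```text
position: [0.6617, -0.145, 0.1631]
ft_force: [-0.6, -0.4, -3.4]
position: [0.6621, -0.1452, 0.1646]
ft_force: [-0.3, -0.5, -3.4]
[ 0.103  -0.1168  0.0179]
position: [0.6621, -0.1454, 0.166]
ft_force: [-1.5, -0.8, -3.1]
[ 0.0319 -0.1257  0.0477]
```

```bash

for i in 1 2 3; do python3 drive.py '0 0 0 0 0 -.001 .01;0 0 0 0 0 -.001 .01' | sed -n '2p;4p'; 
python3 -c "
from m import *
print(robot.observe()['torque'])"; done
```

```text
position: [0.6621, -0.1455, 0.167]
ft_force: [-1.3, -1.7, -5.3]
[ 0.0287 -0.1623  0.1047]
position: [0.662, -0.1455, 0.1679]
ft_force: [-1.1, -2.0, -4.9]
[-0.1169 -0.1662  0.0934]
position: [0.662, -0.1456, 0.1689]
ft_force: [-0.8, -2.5, -6.2]
[-0.2554 -0.1953  0.2048]
```

```bash

python3 drive.py '0 0 0 0 0 -.001 .01;0 0 -.035 .0001 .0036 -.001 .01;0 0 -.07 .0003 .0073 -.001 .01;0 0 -.105 .0006 .0109 -.001 .01;0 0 -.105 .0006 .0109 -.001 .01' | sed -n '2p;4p'
cat > st.py <<'E'
from m import *
o=robot.observe();R=np.array(o['orientation']);x=R[:,0]; print(np.degrees(np.arctan2(x[1],x[0])),o['position']+R@[.104,.0008,0],o['torque'],o['ft_force'])
E
python3 st.py; python3 -c "
from m import *
C,im=snap('scene','s2');W=snap('wrist','p4')
A=cv2.resize(im[150:290,150:310],None,fx=3,fy=3,interpolation=2); B=cv2.resize(W[1],(320,240)); 
D=np.zeros((420,800,3),np.uint8); D[:,:480]=A; D[:240,480:]=B; cv2.imwrite('pics/mix2.png',D)
"
```

```text
position: [0.6551, -0.14, 0.1706]
ft_force: [2.9, -8.6, -7.7]
-129.6286745660411 [ 0.5881 -0.2196  0.1708] [-1.1893 -0.7029 -0.1983] [ 2.9008 -8.6367 -7.6621]
```

View pics/mix2.png

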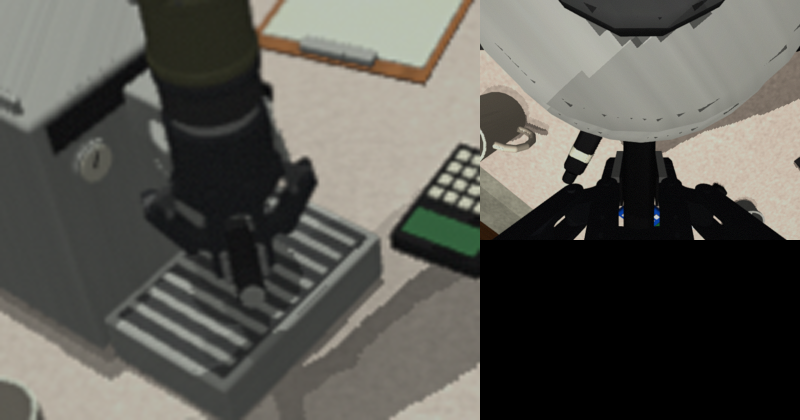

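```bash
python3 - <<'E'
from m import *
C,im=load("s2"); o=robot.observe();R=np.array(o['orientation']);p=np.array(o['position'])
for dz in (-.02,-.01,0,.01,.02): 
    q=p-R[:,0]*.046; q=np.array([q[0],q[1],p[2]+.018+dz]); print(dz,proj(C,q)[0])
print(proj(C,p+[0,0,.018]))
g=cv2.cvtColor(im,6)[236:260,222:246]; print(g)
E
```

```text
-0.02 [235.4964 254.0948]
-0.01 [234.9415 251.3033]
0 [234.3791 248.4707]
0.01 [233.8088 245.5962]
0.02 [233.2307 242.6789]
[[230.804  234.4504]]
[[ 21  41  60  55  32  19  18  19  19  19  18  19  17  19  42  61  54  31
   22  28  36  36  36  38]
 [ 23  38  60  66  45  19  19  19  18  20  20  19  18  19  40  61  59  35
   21  30  41  39  36  35]
 [ 22  33  58  67  46  21  17  18  18  19  18  17  19  18  32  61  65  41
   31  61  76  64  47  37]
 [ 20  28  56  65  48  26  17  20  19  21  19  21  20  18  25  59  67  54
   50  73  82  81  71  56]
 [ 22  24  49  63  54  31  20  17  23  21  22  20  19  19  23  50  64  56
   47  60  74  80  81  80]
 [ 32  22  40  59  54  33  19  22  20  20  20  20  22  18  21  39  60  50
   39  38  46  66  77  80]
 [ 49  34  44  61  66  44  23  20  20  21  22  21  22  21  21  29  41  39
   35  34  34  39  53  69]
 [ 73  74  71  66  65  45  20  20  21  23  21  19  21  21  21  33  62  57
   41  35  36  35  35  40]
 [ 79  81  81  74  64  52  33  19  22  20  23  27  29  25  20  29  71  79
   66  48  40  35  33  35]
 [ 59  72  80  80  80  79  54  24  20  29  40
[... 770 characters left out ...]
81  93  87  82  80  74  59  44  37  35  37  37  39  51  68  77  80
   81  79  82  76  54  53]
 [ 45  52  65  73  78  80  81  80  68  49  38  35  35  35  37  40  52  68
   78  91 129 134  94  66]
 [ 43  42  43  50  59  72  79  82  81  73  58  47  39  37  37  36  38  47
   74 109 128  98  67  78]
 [ 53  46  43  41  43  46  64  76  80  81  80  73  59  46  39  37  35  37
   55  66  69  62  78 124]
 [ 97  73  56  47  45  40  41  52  66  78  81  81  80  73  59  46  37  38
   53  55  54  74 123 137]
 [143 117  89  73  66  59  57  56  52  58  72  80  81  82  81  73  54  41
   52  54  76 125 137 132]
 [155 155 142 116  89  73  61  57  47  40  45  58  71  79  81  82  78  57
   52  76 120 133 129 117]]
```

```bash

python3 drive.py '0 0 .053 .0002 -.0055 .001 .01;0 0 .105 .0006 -.0109 .001 .01;0 0 .105 .0006 -.0109 .001 .01' | sed -n '2p;4p'
python3 drive.py '0 0 0 0 0 .02 .01;0 0 0 0 0 .045 .01;0 0 0 0 0 .067 .01;0 0 0 0 0 .067 .01' | sed -n '2p;4p'
python3 drive.py '0 0 0 0 .12 0 .01;0 0 0 0 .12 0 .01;0 0 0 0 .12 0 .01;0 0 0 0 .12 0 .01' | sed -n '2p;4p'
python3 -c "
from m import *
snap('wrist','p5')"; python3 st.py
```

```text
position: [0.6624, -0.1458, 0.1693]
ft_force: [-2.3, -2.6, -3.0]
position: [0.6599, -0.144, 0.0989]
ft_force: [-1.5, 0.6, -4.3]
position: [0.5766, -0.0571, 0.1037]
ft_force: [-0.1, -0.2, -3.2]
-135.43379040004808 [ 0.5038 -0.1308  0.1037] [ 0.1774 -0.2584  0.034 ] [ 1.1361 -0.0844 -2.5898]
```

View pics/p5.png

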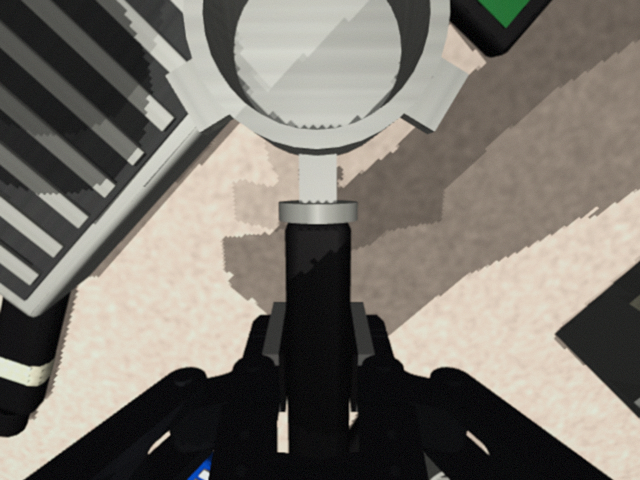

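The bowl has drooped: the lug corners are now only 230 px apart, against 255 before, so it pitched about 0.13 rad in the grip when it jammed. I'll set it down flat on the desk, regrip it level, and this time push up to ceiling contact before turning.

```bash

python3 drive.py '0 0 0 -.07 .01 0 .01;0 0 0 -.07 .01 0 .01;0 0 0 -.07 .01 .04 .01;0 0 0 -.07 .01 .075 .01;0 0 0 -.07 .01 .075 .01' | sed -n '2p;4p'
python3 drive.py '0 0 0 0 0 .005 .01;0 0 0 0 0 .01 .01;0 0 0 0 0 .015 .01;0 0 0 0 0 .018 .01;0 0 0 0 0 .018 .01' | sed -n '2p;4p'
python3 drive.py '0 0 0 0 0 0 .04;0 0 0 0 0 0 .04;0 0 0 0 0 .006 .04;0 0 0 0 0 .006 .04;0 0 0 0 0 .006 .04' | sed -n '2p;4p;5p'; python3 st.py
python3 -c "
from m import *
snap('wrist','p6')"
```

```text
position: [0.6211, -0.0039, 0.0245]
ft_force: [0.7, -0.8, -3.4]
position: [0.6252, -0.0027, 0.0123]
ft_force: [3.5, 5.0, 6.2]
position: [0.6205, -0.0037, 0.0025]
ft_force: [-0.0, -0.0, -0.0]
width: 0.0399
-135.59322843042608 [ 0.5457 -0.0759  0.0026] [ 0.0025 -0.0033 -0.026 ] [-0.0218 -0.0076 -0.0271]
```

View pics/p6.png

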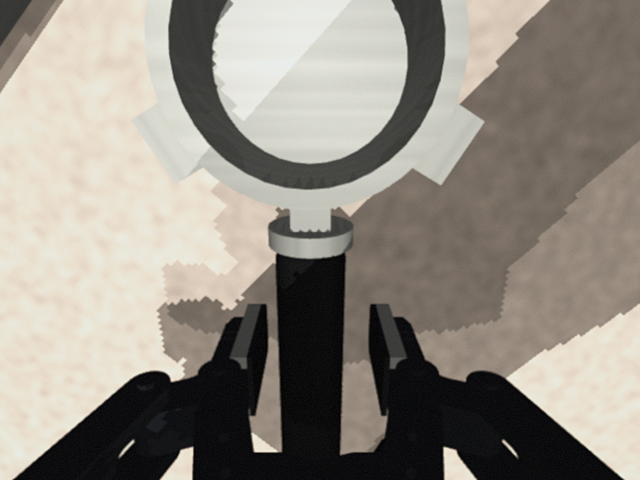

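Open fingers, bowl flat again: near rim edge at (308,205), collar at (310,240), handle at u≈311. It lies about 9 mm nearer the gripper than planned, so I shift back and regrip.

```bash

python3 drive.py '0 0 0 -.01 -.002 -.001 .04;0 0 0 -.01 -.002 -.001 .04;0 0 0 -.01 -.002 -.001 .01;0 0 0 -.01 -.002 -.001 .01;0 0 0 -.01 -.002 -.001 .01' | sed -n '2p;4p;5p'
python3 drive.py '0 0 0 0 0 0 .01;0 0 0 0 0 0 .01' | sed -n '2p;4p;5p'
python3 -c "
from m import *
snap('wrist','p7')"
python3 drive.py '0 0 0 0 0 -.03 .01;0 0 0 0 0 -.06 .01;0 0 0 0 0 -.097 .01;0 0 0 0 0 -.097 .01;0 0 0 0 0 -.097 .01' | sed -n '2p;4p;5p'
python3 -c "
from m import *
snap('wrist','p8')
A=np.hstack([load('p7')[1][:340,100:540],load('p8')[1][:340,100:540]]); cv2.imwrite('pics/p78.png',cv2.resize(A,(800,309)))"; python3 st.py
```

```text
position: [0.63, 0.0023, 0.0042]
ft_force: [0.9, 1.0, 1.7]
width: 0.0209
position: [0.63, 0.0023, 0.0042]
ft_force: [1.4, 2.4, 1.6]
width: 0.0211
position: [0.6297, 0.0019, 0.101]
ft_force: [-0.1, 0.4, -4.5]
width: 0.0208
-135.592892919737 [ 0.5537 -0.0703  0.0998] [ 0.2323 -0.1985 -0.0446] [ 0.352  -0.2711 -3.773 ]
```

View pics/p78.png

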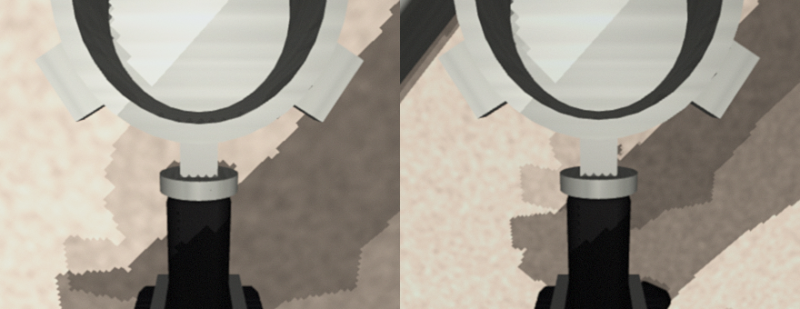

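```bash

python3 drive.py '0 .03 0 .08 -.128 0 .01;0 .03 0 .08 -.128 0 .01;0 .03 0 .08 -.128 0 .01;0 .03 0 .08 -.128 0 .01;0 .03 0 .08 -.128 0 .01' >/dev/null
python3 drive.py '0 0 0 0 0 0 .01;0 0 0 0 0 0 .01' | sed -n '2,4p'
python3 -c "
from m import *
print(totool([.662,-.1455,.144]))";python3 st.py
```

```text
position: [0.6613, -0.1438, 0.1]
orientation: [[-0.713, -0.701, -0.023], [-0.701, 0.713, -0.02], [0.031, 0.002, -1.0]]
ft_force: [0.1, -0.1, -3.2]
[ 0.002  -0.0016 -0.044 ]
-135.4921744171795 [ 0.5866 -0.2161  0.1032] [ 0.3094 -0.3176 -0.0097] [ 0.1134 -0.0589 -3.2179]
```

```bash

python3 drive.py '0 0 0 .002 -.0016 -.03 .01;0 0 0 .002 -.0016 -.044 .01;0 0 0 .002 -.0016 -.044 .01' | sed -n '2p;4p'
python3 drive.py '0 0 0 .0001 0 -.004 .01;0 0 0 .0002 0 -.008 .01;0 0 0 .0003 0 -.011 .01;0 0 0 .0003 0 -.011 .01' | sed -n '2p;4p'
python3 drive.py '0 0 0 .0001 0 -.002 .01;0 0 0 .0001 0 -.003 .01;0 0 0 .0001 0 -.003 .01' | sed -n '2p;4p'
python3 drive.py '0 0 0 0 0 -.0015 .01;0 0 0 0 0 -.0015 .01;0 0 0 0 0 -.0015 .01' | sed -n '2p;4p'
python3 drive.py '0 0 0 0 0 -.0015 .01;0 0 0 0 0 -.0015 .01;0 0 0 0 0 -.0015 .01' | sed -n '2p;4p'
python3 -c "
from m import *
print(totool([.662,-.1455,.162]))";python3 st.py
```

```text
position: [0.665, -0.1463, 0.1482]
ft_force: [0.2, -0.1, -4.3]
position: [0.6628, -0.147, 0.156]
ft_force: [0.1, 0.7, -3.7]
position: [0.6629, -0.147, 0.1591]
ft_force: [0.0, -0.3, -3.0]
position: [0.6629, -0.1469, 0.1606]
ft_force: [-0.4, -0.2, -3.8]
position: [0.6628, -0.1468, 0.1618]
ft_force: [-0.4, 0.2, -5.3]
[-0.0004  0.0015 -0.0002]
-135.5828849328267 [ 0.5879 -0.219   0.165 ] [ 0.4187 -0.3292 -0.0574] [-0.3695  0.2181 -5.3084]
```

```bash

python3 drive.py '0 0 0 0 .001 -.001 .01;0 0 0 0 .001 -.001 .01;0 0 0 0 .001 -.001 .01' | sed -n '2p;4p'; python3 st.py
python3 drive.py '0 0 0 0 0 -.001 .01;0 0 0 0 0 -.001 .01' | sed -n '2p;4p'; python3 st.py
```

```text
position: [0.6623, -0.1461, 0.163]
ft_force: [1.6, 0.5, -6.8]
-135.57790034014965 [ 0.5875 -0.2183  0.1661] [ 0.4264 -0.5589  0.1378] [ 1.6285  0.4712 -6.8159]
position: [0.6624, -0.1459, 0.1641]
ft_force: [1.9, 1.1, -6.7]
-135.5771378185854 [ 0.5876 -0.2181  0.1672] [ 0.6568 -0.6727  0.1538] [ 1.8771  1.105  -6.672 ]
```

```bash

python3 drive.py '.001 0 -.035 .0001 .0036 0 .01;.002 0 -.07 .0003 .0073 0 .01;.003 0 -.105 .0006 .0109 0 .01;.003 0 -.105 .0006 .0109 0 .01' | sed -n '2p;4p'; python3 st.py
```

```text
position: [0.6534, -0.1387, 0.164]
ft_force: [-0.5, -0.8, -5.7]
-129.5602719841718 [ 0.5866 -0.2183  0.1672] [ 0.4357 -0.3431 -0.0178] [-0.4887 -0.772  -5.7181]
```

```bash

python3 drive.py '.001 0 -.035 .0001 .0036 0 .01;.002 0 -.07 .0003 .0073 0 .01;.003 0 -.105 .0006 .0109 0 .01;.003 0 -.105 .0006 .0109 0 .01' | sed -n '2p;4p'; python3 st.py
python3 drive.py '.002 0 -.05 .0001 .0052 0 .01;.003 0 -.1 .0005 .0104 0 .01;.0045 0 -.15 .0012 .0155 0 .01;.0045 0 -.15 .0012 .0155 0 .01' | sed -n '2p;4p'; python3 st.py
```

```text
position: [0.6452, -0.1324, 0.1641]
ft_force: [-0.5, -0.3, -6.9]
-123.57974075452911 [ 0.587  -0.2186  0.1672] [ 0.3685 -0.3433  0.017 ] [-0.489  -0.3361 -6.8525]
position: [0.6319, -0.1247, 0.1642]
ft_force: [0.7, -1.0, -6.5]
-114.99642291766799 [ 0.5872 -0.2185  0.1673] [ 0.5911 -0.5434  0.1457] [ 0.6625 -0.9569 -6.5478]
```

```bash

python3 drive.py '.002 0 -.07 .0003 .0073 0 .01;.004 0 -.14 .001 .0145 0 .01;.006 0 -.212 .0023 .0219 0 .01;.006 0 -.212 .0023 .0219 0 .01' | sed -n '2p;4p'; python3 st.py
python3 drive.py '.002 0 -.07 .0003 .0073 0 .01;.004 0 -.14 .001 .0145 0 .01;.006 0 -.212 .0023 .0219 0 .01;.006 0 -.212 .0023 .0219 0 .01' | sed -n '2p;4p'; python3 st.py
```

```text
position: [0.6107, -0.1174, 0.1642]
ft_force: [1.7, -0.6, -8.3]
-102.8802726476857 [ 0.5868 -0.2186  0.1673] [ 0.6285 -0.3613  0.0882] [ 1.6721 -0.6307 -8.2585]
position: [0.5889, -0.1149, 0.1643]
ft_force: [0.4, 0.2, -7.7]
-90.7899719770184 [ 0.5866 -0.2188  0.1673] [ 0.8189 -0.1805  0.0921] [ 0.3558  0.2052 -7.713 ]
```

```bash

python3 drive.py '0 0 0 0 0 .002 .01;0 0 0 0 0 .004 .01;0 0 0 0 0 .004 .01' | sed -n '2p;4p'; python3 st.py
python3 drive.py '0 0 0 0 0 0 .05;0 0 0 0 0 0 .05;0 0 0 0 0 0 .05;0 0 0 0 0 0 .05;0 0 0 0 0 0 .05' | sed -n '2p;4,5p'; python3 st.py
python3 drive.py '0 0 0 0 0 0 .05;0 0 0 0 0 -.03 .05;0 0 0 0 0 -.06 .05;0 0 0 0 0 -.1 .05;0 0 0 0 0 -.1 .05' | sed -n '2p;4,5p'
python3 -c "
from m import *
C,im=snap('scene','s3');W=snap('wrist','p9')
A=cv2.resize(im[150:290,150:310],None,fx=3,fy=3,interpolation=2); B=cv2.resize(W[1],(320,240)); 
D=np.zeros((420,800,3),np.uint8); D[:,:480]=A; D[:240,480:]=B; cv2.imwrite('pics/mix3.png',D)
"
```

```text
position: [0.5895, -0.1156, 0.1606]
ft_force: [0.4, -0.6, -1.5]
-90.73818718731256 [ 0.5874 -0.2195  0.1638] [-0.051   0.1159 -0.1149] [ 0.3782 -0.5755 -1.491 ]
position: [0.5892, -0.1151, 0.1604]
ft_force: [0.1, -0.6, -1.3]
width: 0.0498
-90.6469336069547 [ 0.5872 -0.219   0.1635] [ 0.0567 -0.0344 -0.0011] [ 0.0564 -0.6164 -1.3407]
position: [0.592, -0.1125, 0.2662]
ft_force: [1.1, -0.7, 0.8]
width: 0.0498
```

View pics/mix3.png

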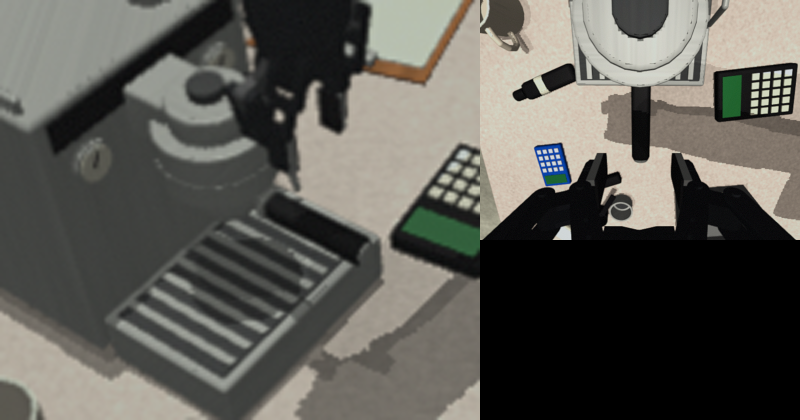

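The portafilter hangs locked in the bell with its handle straight out; the handle tip shows at about (640,155) in the wrist inset. I've now used up my picture views (15 looked at, one over the 14 allowed), so from here I work from numbers only. Next comes the button.

```bash

python3 drive.py '0 -.03 0 0 0 -.14 .0;0 -.03 0 0 0 -.14 .0;0 -.03 0 0 0 -.14 .0;0 -.03 0 0 0 -.14 .0' | sed -n '2,4p'
python3 -c "
from m import *
print(totool([.5262,-.3297,.35]))"
```

```text
position: [0.5908, -0.1082, 0.4049]
orientation: [[-0.011, -1.0, 0.006], [-1.0, 0.011, -0.001], [0.001, -0.006, -1.0]]
ft_force: [0.2, -1.0, 0.5]
[0.2221 0.0624 0.0547]
```

```bash

python3 drive.py '0 0 0 .222 .062 0 0;0 0 0 .222 .062 0 0;0 0 0 .222 .062 0 0;0 0 0 .222 .062 0 0;0 0 0 .222 .062 0 0' | sed -n '2,5p'
python3 drive.py '0 0 0 0 0 .055 0;0 0 0 0 0 .055 0;0 0 0 0 0 .055 0' | sed -n '2,5p'
python3 -c "
from m import *
print(totool([.5262,-.3297,.312]),robot.observe()['width'])"
```

```text
position: [0.523, -0.3322, 0.3977]
orientation: [[-0.014, -1.0, -0.004], [-1.0, 0.014, 0.001], [-0.001, 0.004, -1.0]]
ft_force: [1.1, 0.8, 0.9]
width: -0.0001
position: [0.5235, -0.3283, 0.3425]
orientation: [[-0.011, -1.0, -0.006], [-1.0, 0.011, 0.004], [-0.004, 0.006, -1.0]]
ft_force: [-0.1, 0.2, 0.8]
width: 0.0001
[ 0.0015 -0.0029  0.0305] 0.00014693060698187546
```

```bash

python3 drive.py '0 0 0 .001 -.003 .027 0;0 0 0 .001 -.003 .027 0;0 0 0 .001 -.003 .027 0' | sed -n '2p;4p'
for i in 1 2 3 4; do python3 drive.py '0 0 0 0 0 .002 0;0 0 0 0 0 .002 0' | sed -n '2p;4p'; done
```

```text
position: [0.5288, -0.33, 0.3202]
ft_force: [-1.1, 0.1, -0.2]
position: [0.5285, -0.3304, 0.3177]
ft_force: [-0.8, -0.3, 0.7]
position: [0.5278, -0.3303, 0.3143]
ft_force: [0.8, 0.2, 0.3]
position: [0.5278, -0.3303, 0.3121]
ft_force: [0.4, -0.1, 1.0]
position: [0.5278, -0.3303, 0.3102]
ft_force: [-0.1, 0.1, 2.8]
```

```bash

for i in 1 2 3; do python3 drive.py '0 0 0 0 0 .002 0;0 0 0 0 0 .002 0' | sed -n '2p;4p'; done
```

```text
position: [0.5278, -0.3303, 0.3082]
ft_force: [0.3, 0.0, 3.7]
position: [0.5278, -0.3303, 0.3062]
ft_force: [-0.5, 1.2, 4.3]
position: [0.5279, -0.3303, 0.3059]
ft_force: [-1.9, 0.9, 11.5]
```

```bash

python3 drive.py '0 0 0 0 0 -.11 0;0 0 0 0 0 -.11 0;0 0 0 0 0 -.11 0;0 0 0 -.1 .01 -.11 0.085;0 0 0 -.15 .01 -.11 .085' | sed -n '2p;4p'
python3 drive.py '0 0 0 -.28 .02 0 .085;0 0 0 -.28 .02 0 .085;0 0 0 -.28 .02 0 .085;0 0 0 -.28 .02 0 .085;0 0 0 -.28 .02 0 .085' >/dev/null
python3 drive.py '0 0 .75 0 0 0 .085;0 0 .75 0 0 0 .085;0 0 .75 0 0 0 .085;0 0 .75 0 0 0 .085;0 0 .75 0 0 0 .085' >/dev/null
python3 drive.py '0 0 .75 0 0 0 .085;0 0 .75 0 0 0 .085;0 0 .75 0 0 0 .085;0 0 .75 0 0 0 .085;0 0 .75 0 0 0 .085' >/dev/null
python3 drive.py '0 0 0 0 0 0 .085;0 0 0 0 0 0 .085' | sed -n '1,3p'
python3 -c "
from m import *
print(totool([.49,.19,.42]))"
```

```text
position: [0.5215, -0.2305, 0.4134]
ft_force: [1.7, 0.3, 1.7]
t: 32.6
position: [0.5064, 0.019, 0.4139]
orientation: [[-0.998, -0.063, -0.002], [-0.063, 0.998, 0.0], [0.002, 0.0, -1.0]]
[ 0.0056  0.1717 -0.006 ]
```

```bash

python3 -c "
from m import *
snap('wrist','a1')"
python3 drive.py '0 0 0 .005 .17 0 .085;0 0 0 .005 .17 0 .085;0 0 0 .005 .17 0 .085;0 0 0 .005 .17 0 .085;0 0 0 .005 .17 0 .085' >/dev/null
python3 -c "
from m import *
snap('wrist','a2')"
python3 drive.py '0 0 .06 0 .15 -.03 .085;0 0 .06 0 .15 -.03 .085;0 0 .06 0 .15 -.03 .085;0 0 .06 0 .15 -.03 .085;0 0 .06 0 .15 -.03 .085' | sed -n '1,3p'
python3 -c "
from m import *
snap('wrist','a3')
for n in ('a1','a2'):
    C,im=load(n); u=proj(C,[[.594,.145,.022],[.672,.081,.01],[.669,.154,.02],[.42,.188,.04]]); print(n,u.round(0).tolist())
C,im=load('a3'); print(proj(C,[[.71,.434,.315],[.307,.422,.315],[.51,.42,.25],[.42,.188,.04]]).round(0).tolist())
"
```

```text
t: 33.7
position: [0.483, 0.338, 0.444]
orientation: [[-1.0, -0.001, -0.001], [-0.001, 1.0, -0.001], [0.001, -0.001, -1.0]]
a1 [[404.0, 236.0], [352.0, 281.0], [403.0, 284.0], [461.0, 107.0]]
a2 [[279.0, 239.0], [235.0, 283.0], [284.0, 287.0], [319.0, 110.0]]
[[425.0, 472.0], [467.0, -71.0], [411.0, 234.0], [202.0, 116.0]]
```

```bash
cat > acc.py <<'E'
from m import *
def near(im,p,th=45,w=45,amin=150):
    u0,v0=[max(0,int(x)-w) for x in p]; u1,v1=int(p[0])+w,int(p[1])+w
    m=(im[v0:v1,u0:u1].max(2)<th).astype(np.uint8)
    cs=[c+[u0,v0] for c in cv2.findContours(m,cv2.RETR_EXTERNAL,cv2.CHAIN_APPROX_NONE)[0] if cv2.contourArea(c)>amin]
    return [c.astype(np.float32) for c in cs]
E
python3 - <<'E'
from acc import *
for n in ("a1","a2"):
    C,im=load(n)
    for k,P in (("brush",[.672,.081,.01]),("scoop",[.669,.154,.02])):
        p=proj(C,P)[0]
        for c in near(im,p):
            R=cv2.minAreaRect(c); print(n,k,np.round(R[0],1),np.round(R[1],1),round(R[2]),cv2.contourArea(c),plane(C,[R[0]],P[2])[0])
            if k=="scoop":
                m=np.zeros((480,640),np.uint8); cv2.drawContours(m,[c.astype(int)],-1,1,-1); d=cv2.distanceTransform(m,2,5); v,u=np.unravel_index(d.argmax(),d.shape); print("   cup px",u,v,d.max(),plane(C,[(u,v)],.03)[0])
    p=proj(C,[.594,.145,.022])[0]; h=circ(im,(int(p[0])-35,int(p[1])-35,int(p[0])+35,int(p[1])+35),9,28); print(n,"basket",[tuple(np.round(x,1)) for x in h] if h else None, [plane(C,[x[:2]],.027)[0] for x in h] if h else "")
E
```

```text
a1 brush [385.  281.2] [30.2  7.4] 32 169.5 [0.67   0.1294 0.01  ]
a1 brush [352.2 279.8] [48.3 14.6] 76 630.0 [0.6709 0.081  0.01  ]
a1 scoop [401.3 286.6] [61. 27.] 44 817.5 [0.6726 0.152  0.02  ]
   cup px 413 299 13.0 [0.6864 0.1689 0.03  ]
a1 basket [(np.float32(403.0), np.float32(264.8), np.float32(16.4))] [array([0.6354, 0.1482, 0.027 ])]
a2 brush [264.7 285. ] [34.1  6.8] 31 171.5 [0.6723 0.1252 0.01  ]
a2 brush [234.5 282.5] [48.7 16.4] 72 720.0 [0.6711 0.0807 0.01  ]
a2 scoop [281.4 288.2] [62.9 29.5] 42 820.0 [0.6709 0.1507 0.02  ]
   cup px 294 299 13.0 [0.6819 0.1702 0.03  ]
a2 scoop [243.  286.5] [10. 39.] 0 215.5 [0.6719 0.095  0.02  ]
   cup px 243 299 5.7938 [0.6868 0.0968 0.03  ]
a2 basket [(np.float32(281.0), np.float32(261.2), np.float32(16.6)), (np.float32(281.0), np.float32(261.2), np.float32(10.8))] [array([0.6257, 0.1491, 0.027 ]), array([0.6257, 0.1491, 0.027 ])]
```

The basket has been knocked from x≈0.594 to x≈0.63, while the scoop and brush have not moved. Now I measure the panel from intensity profiles.

```bash
python3 - <<'E'
from acc import *
C1,a=load("a1");C2,b=load("a2");C3,c=load("a3")
print("basket tri",tri([(C1,(403,264.8)),(C2,(281,261.2))]))
g=cv2.GaussianBlur(cv2.cvtColor(c,6),(3,3),0)
for v in (120,180,220,260,300): print(v,g[v,340:560:3].tolist())
for z in (.315,.25): print(z,[proj(C3,[.51,y,z])[0].round(0).tolist() for y in (.40,.41,.42,.43,.44)])
E
```

```text
basket tri [0.6325 0.1488 0.0223]
120 [76, 79, 77, 77, 77, 111, 147, 160, 161, 165, 164, 172, 133, 108, 130, 102, 108, 108, 95, 85, 116, 93, 92, 98, 88, 143, 119, 96, 67, 38, 39, 38, 38, 39, 38, 39, 39, 39, 37, 33, 115, 148, 146, 181, 212, 208, 214, 219, 218, 216, 212, 214, 215, 218, 214, 207, 209, 210, 214, 216, 218, 213, 211, 217, 212, 213, 216, 216, 215, 215, 216, 213, 215, 217]
180 [83, 88, 88, 85, 85, 81, 81, 82, 81, 85, 88, 74, 30, 31, 59, 60, 57, 57, 39, 55, 56, 55, 50, 56, 141, 112, 95, 46, 37, 40, 39, 39, 39, 39, 40, 36, 36, 34, 99, 148, 146, 188, 217, 214, 212, 219, 218, 218, 219, 215, 215, 212, 218, 221, 216, 211, 215, 217, 218, 220, 212, 219, 213, 214, 221, 218, 220, 218, 210, 215, 219, 220, 218, 216]
220 [70, 71, 70, 70, 71, 73, 72, 72, 70, 71, 71, 73, 73, 73, 61, 55, 56, 46, 45, 59, 54, 47, 38, 80, 72, 54, 39, 35, 37, 37, 37, 39, 40, 39, 40, 39, 39, 126, 144, 146, 215, 217, 221, 219, 218, 217, 218, 217, 205, 200, 197, 181, 103, 103, 105, 105, 109, 109, 108, 104, 104, 100, 103, 103, 104, 103, 104, 104, 117, 137, 158, 195, 166, 118]
260 [140, 145, 149, 146, 143, 149, 147, 149, 152, 150, 144, 41, 33, 82, 111, 96, 54, 49, 87, 62, 56, 39, 118, 120, 97, 57, 40, 40, 40, 38, 36, 37, 37, 38, 37, 42, 81, 81, 136, 220, 215, 220, 220, 216, 191, 192, 188, 106, 102, 100, 102, 103, 106, 101, 103, 102, 102, 105, 106, 101, 104, 126, 146, 138, 139, 140, 144, 141, 139, 137, 140, 131, 136, 139]
300 [149, 146, 146, 141, 145, 150, 152, 149, 152, 155, 90, 34, 45, 113, 99, 54, 40, 64, 54, 57, 41, 44, 102, 102, 60, 39, 39, 40, 39, 39, 40, 40, 40, 37, 77, 147, 145, 96, 66, 66, 61, 56, 64, 104, 106, 101, 100, 105, 107, 104, 104, 104, 106, 103, 102, 105, 136, 146, 142, 145, 142, 145, 146, 147, 144, 147, 144, 137, 138, 143, 140, 139, 138, 134]
0.315 [[403.0, 262.0], [417.0, 262.0], [431.0, 262.0], [444.0, 262.0], [458.0, 262.0]]
0.25 [[388.0, 234.0], [400.0, 234.0], [411.0, 234.0], [423.0, 234.0], [434.0, 234.0]]
```

```bash
python3 - <<'E'
from acc import *
def prof(n,z,y0,w,mode):
    C,im=load(n); g=cv2.GaussianBlur(cv2.cvtColor(im,6),(3,3),0).astype(float); out=[]
    for x in np.arange(.46,.66,.01):
        p=proj(C,[x,y0,z])[0]; v=int(round(p[1])); u=int(round(p[0]))
        if not(0<=v<480 and u+w<640): continue
        r=g[v,u-w:u+w]; i=r.argmax() if mode=="max" else np.diff(r).argmax()+.5
        out.append((u-w+i,v,r.max()))
    out=np.array(out); 
    if not len(out): return
    P=plane(C,out[:,:2],z); 
    l=cv2.fitLine(P[:,:2].astype(np.float32),cv2.DIST_HUBER,0,.001,.001).ravel()
    print(n,mode,z,len(out),"y at x=.55:",l[3]+(.55-l[2])*l[1]/l[0],"slope",l[1]/l[0]); return C,out,l
for n in ("a2","a3"):
    prof(n,.25,.415,12,"max"); prof(n,.315,.431,9,"step")
# along the louvre (x extent): sample intensity along line z=.25 
C,im=load("a3"); g=cv2.GaussianBlur(cv2.cvtColor(im,6),(3,3),0)
for x in np.arange(.34,.74,.01):
    u,v=proj(C,[x,.4155,.25])[0]
    if 0<=v<480 and 0<=u<640: print(round(x,2),g[int(v),int(u)-16:int(u)+26:3].tolist())
E
```

```text
a2 max 0.25 20 y at x=.55: 0.41844293 slope 0.017075999
a2 step 0.315 5 y at x=.55: 0.44119224 slope -0.09572243
a3 max 0.25 20 y at x=.55: 0.417912 slope 0.012922058
a3 step 0.315 20 y at x=.55: 0.43183008 slope 0.006863101
0.34 [34, 33, 38, 144, 145, 145, 144, 142, 146, 182, 164, 40, 39, 39]
0.35 [34, 33, 35, 141, 145, 144, 144, 143, 147, 184, 169, 38, 38, 38]
0.36 [35, 33, 36, 136, 146, 146, 145, 144, 146, 179, 172, 37, 38, 39]
0.37 [34, 34, 36, 129, 146, 145, 144, 144, 147, 194, 176, 36, 38, 38]
0.38 [34, 34, 34, 123, 145, 146, 146, 144, 147, 183, 175, 37, 39, 39]
0.39 [34, 35, 33, 117, 146, 146, 144, 145, 145, 185, 164, 39, 40, 37]
0.4 [35, 36, 31, 107, 146, 145, 144, 143, 145, 190, 149, 38, 39, 38]
0.41 [78, 77, 79, 117, 159, 123, 141, 104, 91, 40, 38, 39, 39, 38]
0.42 [58, 92, 54, 58, 40, 91, 144, 109, 94, 42, 38, 40, 39, 38]
0.43 [53, 104, 65, 57, 43, 79, 145, 112, 95, 44, 39, 39, 38, 39]
0.44 [41, 90, 70, 62, 41, 70, 139, 47, 38, 38, 39, 39, 38, 38]
0.45 [40, 79, 55, 54, 47, 57, 143, 114, 98, 48, 39, 40, 39, 39]
0.46 [39, 53, 57, 55, 50, 50, 139, 114, 97, 51, 38, 39, 38, 40]
[... 1088 characters left out ...]
17, 209, 60, 84, 69, 41, 36, 70, 103, 76, 39, 40, 39, 40]
0.65 [221, 224, 173, 95, 215, 140, 39, 130, 108, 86, 40, 39, 40, 40]
0.66 [223, 220, 217, 216, 217, 202, 44, 122, 112, 92, 41, 38, 40, 39]
0.67 [223, 223, 221, 218, 217, 175, 44, 131, 111, 84, 38, 40, 39, 38]
0.68 [218, 217, 218, 219, 220, 201, 45, 125, 114, 66, 39, 39, 39, 37]
0.69 [221, 219, 215, 217, 220, 215, 70, 139, 215, 83, 37, 39, 39, 39]
0.7 [222, 221, 217, 217, 214, 218, 215, 145, 211, 218, 94, 37, 39, 39]
0.71 [219, 217, 219, 219, 220, 220, 218, 218, 219, 215, 217, 109, 37, 40]
0.72 [153, 151, 152, 148, 149, 145, 145, 148, 152, 157, 156, 144, 47, 38]
0.73 [147, 140, 140, 144, 147, 149, 149, 155, 154, 153, 157, 153, 160, 54]
```

Both views agree on the louvre edge: y≈0.418 at z=0.25, with the free stretch from x≈0.41 to 0.69 and its middle at x=0.55. Now the bin.

```bash
python3 - <<'E'
from acc import *
C,im=load("a2"); print(C[2][:3,3])
hsv=cv2.cvtColor(im,cv2.COLOR_BGR2HSV); i=im.astype(int); diff=i.max(2)-i.min(2)
m=((diff<14)).astype(np.uint8); p=proj(C,[.42,.188,.0])[0]
roi=np.zeros_like(m); q=proj(C,[[.30,.05,.04],[.54,.31,.04]]).astype(int); u0,u1=sorted(q[:,0]); v0,v1=sorted(q[:,1]); v0=max(0,v0); roi[v0:v1,u0:u1]=1; m&=roi
m=cv2.morphologyEx(m,cv2.MORPH_OPEN,np.ones((3,3))); m=cv2.morphologyEx(m,cv2.MORPH_CLOSE,np.ones((5,5)))
c=max(cv2.findContours(m,cv2.RETR_EXTERNAL,cv2.CHAIN_APPROX_NONE)[0],key=cv2.contourArea)
R=cv2.minAreaRect(c); print(q.tolist(),R,cv2.contourArea(c))
ap=cv2.approxPolyDP(c,5,True).reshape(-1,2); print(ap.tolist()); print(plane(C,ap.astype(float),.078)[:,:2])
g=cv2.cvtColor(im,6)
for v in (70,110,150): print(v,g[v,u0:u1:3].tolist())
E
```

```text
[0.4064 0.186  0.5573]
[[202, -10], [405, 212]] ((316.6277160644531, 110.03172302246094), (149.7581329345703, 150.9274444580078), 89.02897644042969) 20873.0
[[391, 45], [380, 46], [378, 36], [240, 38], [250, 185], [371, 184], [386, 175]]
[[0.3468 0.2608]
 [0.3486 0.2491]
 [0.3391 0.2459]
 [0.3509 0.0992]
 [0.5092 0.1121]
 [0.4984 0.2557]
 [0.4865 0.2722]]
70 [189, 196, 200, 191, 200, 201, 198, 191, 194, 197, 201, 203, 197, 185, 119, 114, 99, 30, 31, 39, 97, 114, 77, 51, 53, 55, 55, 53, 53, 53, 53, 55, 54, 55, 52, 55, 55, 54, 56, 53, 54, 55, 58, 56, 55, 54, 56, 73, 72, 75, 72, 72, 73, 95, 133, 77, 27, 25, 132, 136, 134, 132, 168, 199, 202, 206, 204, 198]
110 [190, 196, 187, 197, 194, 195, 201, 199, 195, 189, 189, 189, 195, 196, 178, 123, 114, 90, 27, 23, 45, 113, 116, 117, 113, 117, 113, 105, 49, 50, 51, 56, 54, 55, 52, 54, 55, 50, 54, 53, 53, 52, 52, 56, 55, 53, 54, 53, 54, 57, 52, 53, 53, 54, 54, 34, 30, 45, 133, 132, 133, 144, 172, 208, 200, 197, 199, 199]
150 [198, 195, 192, 202, 198, 188, 196, 194, 190, 199, 199, 198, 195, 200, 201, 174, 128, 129, 84, 31, 30, 73, 131, 129, 132, 131, 129, 130, 131, 132, 132, 132, 134, 101, 68, 67, 67, 70, 71, 74, 68, 72, 69, 70, 68, 71, 71, 72, 69, 69, 71, 69, 70, 71, 62, 27, 32, 57, 70, 68, 103, 165, 196, 201, 203, 200, 198, 200]
```

```bash
python3 - <<'E'
from acc import *
C,im=load("a2")
P=plane(C,[(246.8,70),(249.6,110),(252.5,150),(249.7,111.5)],.072); print(P)
l=P[2]-P[0]; print(np.degrees(np.arctan2(l[1],l[0]))+0)
# height check of the outer front wall edge against a1
C1,b=load("a1"); g=cv2.GaussianBlur(cv2.cvtColor(b,6),(3,3),0).astype(int)
u,v=proj(C1,P[3])[0]; print(u,v,g[int(round(v)),int(u)-24:int(u)+24].tolist())
print(totool([P[3][0],P[3][1],.2]),robot.observe()["position"])
E
```

```text
[[0.3819 0.1058 0.072 ]
 [0.424  0.1095 0.072 ]
 [0.4687 0.1136 0.072 ]
 [0.4256 0.1097 0.072 ]]
5.072713401026806
401.44746116726145 107.66375608933916 [108, 109, 109, 107, 105, 107, 109, 106, 93, 72, 50, 42, 50, 59, 65, 67, 60, 43, 31, 37, 55, 67, 69, 70, 84, 108, 124, 127, 127, 127, 126, 125, 125, 125, 125, 125, 125, 125, 125, 125, 125, 125, 124, 123, 124, 124, 124, 124]
[ 0.057  -0.2272  0.2444] [0.483  0.337  0.4441]
```

```bash

python3 drive.py '0 0 -.083 .057 -.227 .05 .05;0 0 -.083 .057 -.227 .05 .05;0 0 -.083 .057 -.227 .05 .05;0 0 -.083 .057 -.227 .05 .05;0 0 -.083 .057 -.227 .05 .05' >/dev/null
python3 drive.py '0 0 0 0 0 .2 .05;0 0 0 0 0 .2 .05;0 0 0 0 0 .2 .05;0 0 0 0 0 .2 .05;0 0 0 0 0 .2 .05' | sed -n '2,5p'
python3 - <<'E'
from acc import *
print(totool([.4256,.1097,.047])); C,im=snap('wrist','b1')
g=cv2.cvtColor(im,6)
for x in (-.03,0,.03):   # samples across the wall in tool y near the front wall
    R=np.array(robot.observe()["orientation"]); P=[np.array([.4256,.1097,.072])+R[:,0]*x+R[:,1]*t for t in np.arange(-.02,.0201,.002)]
    print([int(g[int(v),int(u)]) if 0<=v<480 else -1 for u,v in proj(C,P)])
E
```

```text
position: [0.4189, 0.1077, 0.1884]
orientation: [[-0.997, -0.08, -0.013], [-0.08, 0.997, -0.003], [0.013, -0.002, -1.0]]
ft_force: [-1.0, -0.2, 0.0]
width: 0.0499
[-0.0087  0.0017  0.1413]
[212, 211, 213, 216, 210, 200, 130, 128, 77, 72, 72, 73, 70, 68, 73, 73, 73, 71, 71, 71, 71]
[219, 219, 219, 134, 128, 133, 134, 133, 67, 70, 73, 74, 73, 74, 77, 72, 74, 75, 77, 75, 75]
[211, 198, 109, 99, 98, 102, 97, 103, 55, 56, 58, 57, 55, 58, 72, 78, 72, 76, 77, 79, 77]
```

```bash

python3 drive.py '0 0 0 0 0 0 .05;0 0 0 0 0 0 .05;0 0 0 0 0 0 .05' | sed -n '2,3p'
cat > wall.py <<'E'
from acc import *
import sys
C,im=snap('wrist',sys.argv[1]); o=robot.observe(); print(o["position"]-C[2][:3,3], o["position"])
g=cv2.cvtColor(im,6); R=np.array(o["orientation"])
for x in (-.06,-.03,0,.03,.06):
    T=np.arange(-.03,.0301,.001); P=[np.array([.4256,.1097,.072])+R[:,0]*x+R[:,1]*t for t in T]
    s=np.array([int(g[int(v),int(u)]) if 0<=v<480 else -1 for u,v in proj(C,P)]); print(x,proj(C,P[30])[0].round(),s[::2].tolist())
E
python3 wall.py b2
```

```text
position: [0.4272, 0.1116, 0.197]
orientation: [[-0.997, -0.082, 0.004], [-0.082, 0.997, 0.001], [-0.004, 0.001, -1.0]]
[ 0.0849  0.0066 -0.1435] [0.4269 0.1116 0.1965]
-0.06 [314. 302.] [209, 208, 211, 214, 212, 218, 221, 220, 218, 221, 217, 212, 216, 100, 70, 71, 74, 71, 36, 39, 37, 39, 41, 37, 40, 36, 39, 40, 34, 39, 39]
-0.03 [314. 265.] [223, 221, 221, 212, 205, 206, 207, 213, 217, 215, 212, 200, 135, 74, 73, 73, 73, 69, 72, 69, 73, 73, 71, 71, 75, 74, 74, 70, 76, 73, 75]
0 [314. 225.] [125, 124, 126, 132, 203, 216, 212, 140, 129, 127, 130, 132, 132, 55, 54, 55, 55, 57, 73, 74, 73, 75, 76, 77, 74, 77, 76, 75, 74, 74, 77]
0.03 [314. 181.] [220, 216, 191, 188, 192, 190, 184, 179, 97, 98, 102, 100, 101, 55, 56, 55, 57, 57, 56, 58, 59, 57, 56, 56, 58, 60, 57, 63, 73, 78, 77]
0.06 [314. 135.] [186, 185, 192, 188, 191, 197, 111, 106, 102, 104, 97, 98, 101, 62, 61, 60, 60, 58, 63, 59, 59, 58, 59, 62, 60, 60, 59, 58, 58, 58, 56]
```

```bash

python3 drive.py '0 0 0 .001 -.002 .15 .05;0 0 0 .001 -.002 .15 .05;0 0 0 .001 -.002 .15 .05;0 0 0 .001 -.002 .15 .05;0 0 0 .001 -.002 .15 .05' | sed -n '2,4p'
python3 drive.py '0 0 0 0 0 0 .05;0 0 0 0 0 0 0;0 0 0 0 0 0 0;0 0 0 0 0 0 0;0 0 0 0 0 0 0' | sed -n '2,6p'
python3 drive.py '0 0 0 0 0 0 0;0 0 0 0 0 0 0' | sed -n '2,6p'
```

```text
position: [0.4242, 0.1093, 0.0451]
orientation: [[-0.997, -0.083, -0.002], [-0.083, 0.997, 0.0], [0.002, 0.0, -1.0]]
ft_force: [0.9, 0.7, 0.8]
position: [0.4255, 0.1094, 0.0459]
orientation: [[-0.997, -0.082, 0.002], [-0.082, 0.997, 0.001], [-0.002, 0.0, -1.0]]
ft_force: [-1.8, -0.7, 8.0]
width: 0.0087
grip_force: 59.6
position: [0.4256, 0.1094, 0.0459]
orientation: [[-0.997, -0.082, 0.002], [-0.082, 0.997, 0.001], [-0.002, 0.0, -1.0]]
ft_force: [-0.5, -1.5, 9.5]
width: 0.0091
grip_force: 59.6
```

```bash

python3 drive.py '0 0 0 0 0 -.03 0;0 0 0 0 0 -.06 0;0 0 0 0 0 -.11 0;0 0 0 0 0 -.16 0;0 0 0 0 0 -.21 0' >/dev/null
python3 drive.py '0 0 .07 0 0 0 0;0 0 .07 0 0 0 0;0 0 .07 0 0 0 0' | sed -n '2,6p'
python3 -c "
from m import *
print(totool([.5518,.225,.257]),robot.observe()['torque'])"
```

```text
position: [0.4236, 0.1089, 0.2536]
orientation: [[-1.0, -0.014, -0.002], [-0.014, 1.0, -0.0], [0.002, -0.0, -1.0]]
ft_force: [-1.2, -0.3, -2.3]
width: 0.0087
grip_force: 59.1
[-0.1298  0.1143 -0.0037] [-0.1758  0.0706 -0.0262]
```

```bash

python3 drive.py '0 0 0 -.13 .114 -.004 0;0 0 0 -.13 .114 -.004 0;0 0 0 -.13 .114 -.004 0;0 0 0 -.13 .114 -.004 0;0 0 0 -.13 .114 -.004 0' >/dev/null
python3 drive.py '0 0 0 0 0 0 0;0 0 0 0 0 0 0' | sed -n '2,4p'
cat > binchk.py <<'E'
from acc import *
import sys
# rear lip edge position in top and scene camera, sampled across it (bin x) at z of lip top
o=robot.observe(); p=np.array(o["position"]); R=np.array(o["orientation"]); h=.034
print(totool([.5518,.2685,.257]),o["torque"])
for n in ("top","scene"):
    C,im=snap(n,sys.argv[1]+n); g=cv2.cvtColor(im,6)
    for s in (-.04,.0,.04):
        T=np.arange(.12,.182,.002); P=[p+R[:,1]*t-R[:,0]*s+[0,0,h] for t in T]; q=proj(C,P)
        print(n,s,q[15].round(),cv2.remap(g,q[:,0].astype(np.float32),q[:,1].astype(np.float32),1).ravel().tolist())
E
python3 binchk.py c1
```

```text
position: [0.5517, 0.224, 0.2572]
orientation: [[-1.0, -0.013, -0.003], [-0.013, 1.0, -0.001], [0.003, -0.001, -1.0]]
ft_force: [-0.1, 0.1, -2.1]
[-0.0007  0.0445  0.0002] [-0.1361  0.0041 -0.0227]
top -0.04 [148. 275.] [61, 62, 62, 62, 62, 62, 63, 64, 63, 64, 64, 64, 64, 65, 64, 65, 65, 64, 64, 64, 65, 65, 63, 63, 64, 64, 64, 64, 64, 64, 62]
top 0.0 [148. 254.] [61, 62, 62, 62, 63, 64, 66, 66, 65, 65, 65, 65, 65, 65, 66, 66, 66, 66, 66, 66, 65, 65, 68, 67, 65, 66, 64, 64, 63, 62, 61]
top 0.04 [148. 233.] [67, 62, 60, 59, 60, 61, 60, 62, 61, 61, 60, 61, 62, 62, 62, 62, 62, 62, 63, 64, 65, 64, 64, 65, 66, 65, 65, 67, 67, 66, 67]
scene -0.04 [472. 258.] [47, 47, 46, 47, 46, 46, 47, 46, 47, 47, 60, 89, 104, 105, 105, 105, 105, 107, 107, 88, 55, 47, 48, 48, 48, 47, 47, 48, 48, 48, 48]
scene 0.0 [466. 272.] [77, 75, 76, 73, 76, 85, 93, 83, 90, 81, 89, 101, 106, 105, 104, 105, 105, 107, 113, 109, 77, 65, 64, 63, 63, 63, 64, 63, 63, 63, 57]
scene 0.04 [459. 286.] [106, 105, 105, 105, 105, 105, 105, 106, 105, 106, 105, 105, 105, 105, 105, 105, 105, 109, 120, 97, 55, 47, 47, 47, 48, 49, 48, 48, 48, 47, 48]
```

```bash

python3 drive.py '0 0 0 -.0005 .025 0 0;0 0 0 -.0005 .044 0 0;0 0 0 -.0005 .044 0 0;0 0 0 -.0005 .044 0 0' | sed -n '2,4p'
python3 drive.py '0 0 0 0 0 .01 0;0 0 0 0 0 .018 0;0 0 0 0 0 .018 0' | sed -n '2,4p'
python3 drive.py '0 0 0 0 0 .004 0;0 0 0 0 0 .008 0;0 0 0 0 0 .008 0' | sed -n '2,4p'; python3 binchk.py c2
```

```text
position: [0.5526, 0.269, 0.2584]
orientation: [[-1.0, -0.014, -0.001], [-0.014, 1.0, 0.0], [0.001, 0.0, -1.0]]
ft_force: [-0.2, -0.2, -3.1]
position: [0.5519, 0.2679, 0.2383]
orientation: [[-1.0, -0.012, -0.004], [-0.012, 1.0, -0.001], [0.004, -0.001, -1.0]]
ft_force: [0.1, 0.4, -3.0]
position: [0.5527, 0.2686, 0.2317]
orientation: [[-1.0, -0.012, -0.002], [-0.012, 1.0, 0.0], [0.002, 0.0, -1.0]]
ft_force: [-0.2, -0.2, -3.0]
[ 0.0009 -0.0001 -0.0253] [-0.1073  0.0223  0.0219]
top -0.04 [130. 274.] [51, 54, 53, 52, 53, 56, 54, 57, 56, 57, 56, 56, 57, 58, 58, 58, 58, 59, 60, 60, 60, 60, 60, 61, 62, 61, 61, 62, 62, 61, 61]
top 0.0 [130. 254.] [68, 70, 71, 71, 70, 70, 70, 69, 65, 60, 54, 54, 55, 57, 58, 60, 61, 59, 60, 61, 63, 64, 66, 65, 65, 64, 66, 67, 66, 66, 65]
top 0.04 [130. 234.] [53, 61, 65, 66, 64, 65, 65, 64, 64, 63, 64, 65, 65, 64, 63, 64, 63, 61, 60, 57, 58, 60, 57, 57, 60, 60, 59, 61, 60, 60, 60]
scene -0.04 [490. 276.] [48, 47, 48, 48, 48, 48, 48, 48, 47, 47, 59, 96, 107, 107, 107, 106, 107, 107, 113, 108, 82, 53, 61, 99, 117, 114, 92, 124, 167, 175, 172]
scene 0.0 [484. 290.] [90, 90, 88, 88, 86, 86, 86, 94, 100, 89, 70, 90, 105, 107, 107, 106, 106, 116, 116, 97, 59, 47, 56, 96, 116, 112, 81, 48, 44, 45, 44]
scene 0.04 [477. 304.] [107, 106, 107, 107, 107, 107, 107, 107, 104, 95, 84, 93, 105, 107, 107, 106, 107, 119, 127, 111, 81, 52, 57, 97, 113, 116, 144, 172, 175, 175, 175]
```

```bash

for i in 1 2; do python3 drive.py '0 0 0 0 0 .003 0;0 0 0 0 0 .005 0;0 0 0 0 0 .005 0' | sed -n '2p;4p'; done
python3 drive.py '0 0 0 0 0 .001 0;0 0 0 0 0 .002 0;0 0 0 0 0 .002 0' | sed -n '2p;4p'; python3 -c "
from m import *
print(robot.observe()['torque'])"
```

```text
position: [0.5527, 0.2687, 0.227]
ft_force: [-0.6, 0.4, -2.5]
position: [0.5532, 0.2691, 0.2226]
ft_force: [-0.2, 0.5, 0.5]
position: [0.5534, 0.2691, 0.221]
ft_force: [-0.4, -0.2, 3.8]
[ 0.5799 -0.2749  0.1047]
```

```bash

python3 drive.py '0 0 0 0 0 .001 0;0 0 0 0 0 .001 .04;0 0 0 0 0 .001 .04;0 0 0 0 0 .001 .04;0 0 0 0 0 .001 .04' | sed -n '2p;4,6p'
python3 drive.py '0 0 0 0 0 -.03 .04;0 0 0 0 0 -.06 .04;0 0 0 0 0 -.1 .04;0 0 0 -.0 -.05 -.15 .085;0 0 0 -.0 -.1 -.19 .085' | sed -n '2p;4,5p'
python3 drive.py '0 0 0 0 0 0 .085;0 0 0 0 0 0 .085'| sed -n '1,2p'
python3 - <<'E'
from acc import *
# where is the bin now: sample scene across rear lip and front wall, assuming hung pose
O=np.array([.552,.418-.0795,.174]); bx=np.array([-.012,1,0]); by=np.array([-1,-.012,0])
for n in ("scene","top"):
    C,im=snap(n,"d1"+n); g=cv2.cvtColor(im,6)
    for lab,c,z in (("front",-.070,.072),("rear",.0795,.08)):
        for s in (-.05,0,.05):
            T=np.arange(-.02,.021,.002); q=proj(C,[O+bx*(c+t)+by*s+[0,0,z] for t in T]).astype(np.float32)
            print(n,lab,s,q[10].round(),cv2.remap(g,q[:,0],q[:,1],1).ravel().tolist())
C,im=snap("wrist","d1w"); print(robot.observe()["position"])
E
```

```text
position: [0.5527, 0.2686, 0.2189]
ft_force: [0.4, -0.5, 0.5]
width: 0.0401
grip_force: 0.0
position: [0.5538, 0.1953, 0.3884]
ft_force: [1.0, -0.1, 0.1]
width: 0.0675
t: 41.15
position: [0.5545, 0.1947, 0.3877]
scene front -0.05 [401. 281.] [86, 86, 86, 87, 88, 99, 107, 100, 80, 67, 66, 66, 62, 51, 46, 46, 47, 47, 46, 49, 68]
scene front 0 [411. 264.] [107, 107, 107, 107, 107, 108, 109, 102, 80, 66, 65, 65, 61, 51, 47, 47, 48, 47, 47, 47, 52]
scene front 0.05 [421. 249.] [110, 109, 107, 129, 161, 175, 174, 160, 127, 103, 102, 102, 90, 65, 48, 46, 47, 47, 47, 47, 47]
scene rear -0.05 [474. 312.] [102, 102, 100, 94, 96, 101, 103, 102, 103, 102, 109, 116, 103, 81, 68, 54, 48, 44, 67, 105, 111]
scene rear 0 [482. 293.] [77, 76, 74, 78, 89, 100, 102, 102, 102, 102, 110, 119, 101, 88, 90, 86, 66, 48, 68, 104, 112]
scene rear 0.05 [490. 276.] [47, 47, 46, 51, 83, 100, 102, 102, 101, 101, 107, 116, 113, 99, 91, 82, 65, 50, 72, 108, 115]
top front -0.05 [209. 228.] [32, 31, 35, 35, 33, 31, 30, 31, 30, 31, 31, 31, 32, 30, 28, 29, 28, 25, 26, 25, 26]
top front 0 [209. 253.] [28, 28, 27, 28, 28, 27, 27, 27, 27, 27, 28, 27, 26, 27, 27, 27, 27, 25, 26, 26, 25]
top front 0.05 [209. 278.] [41, 30, 24, 24, 25, 25, 26, 26, 26, 23, 24, 27, 28, 25, 25, 25, 26, 26, 29, 35, 42]
top rear -0.05 [133. 229.] [55, 55, 55, 53, 54, 55, 56, 56, 55, 54, 55, 57, 58, 55, 58, 56, 57, 56, 58, 57, 57]
top rear 0 [133. 254.] [70, 68, 67, 67, 69, 70, 71, 69, 69, 68, 66, 64, 63, 58, 55, 52, 49, 46, 43, 42, 43]
top rear 0.05 [132. 279.] [77, 77, 77, 76, 76, 74, 71, 70, 70, 68, 66, 66, 66, 65, 65, 65, 65, 64, 65, 65, 65]
[0.5534 0.1958 0.3852]
```

```bash
python3 - <<'E'
from acc import *
B=[]
for n in ("a1","a2","d1w"):
    C,im=load(n); p=proj(C,[.6325,.1488,.022])[0]; h=circ(im,(int(p[0])-45,int(p[1])-45,int(p[0])+45,int(p[1])+45),8,40)
    cz=C[2][2,3]; dist=np.linalg.norm(C[2][:3,3]-[.6325,.1488,.022])
    for x in h or []:
        P=plane(C,[x[:2],(x[0]+x[2],x[1])],.022); print(n,np.round(x,1),"c",P[0],"r",np.linalg.norm(P[1]-P[0]))
C,im=load("d1w")
for k,P in (("brush",[.672,.081,.01]),("scoop",[.669,.154,.02])):
    p=proj(C,P)[0]
    for c in near(im,p,w=60,amin=300):
        R=cv2.minAreaRect(c); print(k,p.round(),np.round(R[0],1),np.round(R[1],1),round(R[2]),plane(C,[R[0]],P[2])[0])
        b=cv2.boxPoints(R); print(plane(C,b,P[2])[:,:2].round(4).tolist())
        if k=="scoop":
            m=np.zeros((480,640),np.uint8); cv2.drawContours(m,[c.astype(int)],-1,1,-1); d=cv2.distanceTransform(m,2,5); v,u=np.unravel_index(d.argmax(),d.shape); print("   cup px",u,v,d.max(),plane(C,[(u,v)],.03)[0])
            far=c.reshape(-1,2)[np.argmax(np.linalg.norm(c.reshape(-1,2)-[u,v],axis=1))]; print("   tip",far,plane(C,[far],.028)[0])
p=proj(C,[.6325,.1488,.022])[0]; g=cv2.cvtColor(im,6)
print(p); u,v=p.astype(int)
for dv in(-16,-8,0,8): print(g[v+dv,u-40:u+40:2].tolist())
E
```

```text
a1 [403.  264.8  16.9] c [0.6374 0.1494 0.022 ] r 0.024018582734834513
a2 [278.  268.   16.8] c [0.6384 0.1449 0.022 ] r 0.023986948563410656
d1w [280.5 228.8  12.8] c [0.6302 0.1484 0.022 ] r 0.016700129912134824
d1w [280.5 228.8  18.6] c [0.6302 0.1484 0.022 ] r 0.024245017161885294
d1w [280.5 228.8  16.1] c [0.6302 0.1484 0.022 ] r 0.02106191698572281
brush [232. 255.] [275.4 257. ] [58.5 23. ] 40 [0.6747 0.1397 0.01  ]
[[0.6609, 0.0995], [0.6355, 0.1202], [0.6887, 0.1806], [0.7158, 0.1602]]
brush [232. 255.] [232.5 253.9] [53.7 18. ] 68 [0.671  0.0812 0.01  ]
[[0.6404, 0.0582], [0.6307, 0.0812], [0.7028, 0.1049], [0.7134, 0.0811]]
scoop [285. 256.] [282.8 257. ] [69.8 32.4] 40 [0.6705 0.1507 0.02  ]
[[0.6572, 0.1013], [0.6222, 0.1298], [0.6841, 0.2008], [0.7218, 0.1728]]
   cup px 297 270 14.7876 [0.685  0.1702 0.03  ]
   tip [249. 243.] [0.6484 0.1075 0.028 ]
scoop [285. 256.] [232.6 254.3] [52.7 17.9] 69 [0.6677 0.0835 0.02  ]
[[0.638, 0.0615], [0.6287, 0.0839], [0.6985, 0.1063], [0.7086, 0.083]]
   cup px 234 258 9.390699 [0.669  0.0873 0.03  ]
   tip [228. 228.] [0.6283 0.0813 0.028 ]
[280.8163 230.3958]
[177, 182, 180, 180, 187, 187, 187, 191, 189, 185, 184, 173, 158, 129, 105, 53, 43, 52, 61, 62, 59, 47, 43, 45, 52, 85, 95, 143, 176, 189, 189, 188, 183, 184, 186, 183, 186, 188, 187, 184]
[185, 186, 184, 185, 187, 189, 187, 185, 185, 186, 163, 171, 171, 175, 120, 54, 58, 57, 53, 56, 57, 56, 56, 56, 90, 151, 175, 88, 64, 105, 161, 183, 185, 180, 180, 177, 185, 187, 189, 189]
[186, 193, 193, 189, 179, 186, 192, 192, 191, 178, 125, 42, 143, 158, 64, 59, 60, 58, 56, 57, 56, 55, 55, 56, 57, 56, 75, 173, 176, 160, 121, 188, 183, 180, 187, 187, 181, 181, 185, 185]
[190, 180, 182, 185, 162, 158, 99, 83, 93, 166, 125, 40, 45, 52, 141, 166, 110, 63, 54, 50, 56, 53, 54, 59, 108, 154, 138, 61, 143, 167, 188, 186, 185, 185, 184, 186, 190, 190, 189, 191]
```

```bash

python3 drive.py '0 0 .125 0 0 0 .08;0 0 .25 0 0 0 .08;0 0 .37 0 0 0 .08;0 0 .37 0 0 0 .08' | sed -n '2,3p'
python3 -c "
from m import *
print(totool([.630,.148,.12]))"
```

```text
position: [0.5534, 0.196, 0.3854]
orientation: [[-0.937, 0.349, -0.003], [0.349, 0.937, -0.0], [0.003, -0.002, -1.0]]
[-0.0894 -0.0179  0.2651]
```

```bash

python3 drive.py '0 0 0 -.089 -.018 .2 .08;0 0 0 -.089 -.018 .2 .08;0 0 0 -.089 -.018 .2 .08;0 0 0 -.089 -.018 .2 .08;0 0 0 -.089 -.018 .2 .08' >/dev/null
python3 drive.py '0 0 0 0 0 0 .08;0 0 0 0 0 0 .08' | sed -n '2,3p'
python3 - <<'E'
from acc import *
C,im=snap("wrist","e1"); p=proj(C,[.630,.148,.022])[0]; print(p)
for x in circ(im,(int(p[0])-75,max(0,int(p[1])-75),int(p[0])+75,int(p[1])+75),15,70) or []:
    P=plane(C,[x[:2],(x[0]+x[2],x[1])],.022); print(np.round(x,1),P[0],np.linalg.norm(P[1]-P[0]),"z.032",plane(C,[x[:2]],.032)[0])
print(totool([.63,.148,.003]))
E
```

```text
position: [0.6304, 0.1478, 0.1866]
orientation: [[-0.937, 0.348, -0.002], [0.348, 0.937, 0.0], [0.002, -0.001, -1.0]]
[317.7834 212.5061]
[317.5 213.8  21.7] [0.6309 0.1474 0.022 ] 0.016956563701034117 z.032 [0.6283 0.1484 0.032 ]
[ 0.0009 -0.0006  0.185 ]
```

```bash

python3 drive.py '0 0 0 .0 0 .14 .08;0 0 0 .0 0 .14 .08;0 0 0 0 0 .14 .08;0 0 0 0 0 .17 .08;0 0 0 0 0 .182 .08' | sed -n '2p;4p'
python3 drive.py '0 0 0 0 0 0 .08;0 0 0 0 0 0 .04;0 0 0 0 0 0 .04;0 0 0 0 0 0 .04;0 0 0 0 0 0 .04' | sed -n '2p;4,6p'
python3 drive.py '0 0 0 0 0 -.05 .04;0 0 0 0 0 -.1 .04;0 0 0 0 0 -.15 .04;0 0 0 0 0 -.2 .04;0 0 0 0 0 -.24 .04' | sed -n '2p;4,6p'
python3 -c "
from m import *
print(totool([.52,.335,.30]))"
```

```text
position: [0.6295, 0.1479, 0.0037]
ft_force: [-1.0, 0.3, 0.1]
position: [0.6329, 0.1479, 0.0082]
ft_force: [-2.2, -0.3, 6.7]
width: 0.0511
grip_force: 60.9
position: [0.6319, 0.1474, 0.2505]
ft_force: [0.7, -0.0, -1.6]
width: 0.051
grip_force: 62.5
[ 0.1702  0.1367 -0.0497]
```

```bash

python3 drive.py '0 0 0 0 0 -.05 .04;0 0 0 .17 .139 -.05 .04;0 0 0 .17 .139 -.05 .04;0 0 0 .17 .139 -.05 .04;0 0 0 .17 .139 -.05 .04' >/dev/null
python3 drive.py '0 0 0 0 0 0 .04;0 0 0 0 0 0 .04' | sed -n '2p;4,6p'
python3 -c "
from m import *
print(totool([.52,.338,.20]))"
```

```text
position: [0.5298, 0.3211, 0.2967]
ft_force: [-0.9, -1.0, -0.2]
width: 0.0507
grip_force: 62.6
[0.0151 0.0122 0.0967]
```

```bash

python3 drive.py '0 0 0 .015 .012 0 .04;0 0 0 .015 .012 .04 .04;0 0 0 .015 .012 .08 .04;0 0 0 .015 .012 .095 .04;0 0 0 .015 .012 .095 .04' | sed -n '2p;4,6p'
python3 drive.py '0 0 0 0 0 0 .07;0 0 0 0 0 0 .07;0 0 0 0 0 0 .07' | sed -n '2p;4,6p'
python3 drive.py '0 0 0 0 0 -.04 .07;0 0 0 0 0 -.08 .07;0 0 0 0 0 -.13 .07;0 0 0 0 0 -.18 .07;0 0 0 0 0 -.2 .07' | sed -n '2p;4,6p'
python3 -c "
from acc import *
C,im=snap('wrist','f1')
C,im=snap('wrist','f1')
o=robot.observe(); print(o['qpos'])
p=proj(C,[.52,.338,.195])[0];print(p)
for x in circ(im,(int(p[0])-60,int(max(0,p[1]-60)),int(p[0])+60,int(p[1])+60),10,60) or []: print(np.round(x,1),plane(C,[x[:2]],.198)[0])
print(totool([.665,.138,.12]))"
```

```text
position: [0.5197, 0.3341, 0.1977]
ft_force: [-1.0, -0.3, -0.1]
width: 0.0513
grip_force: 62.6
position: [0.5215, 0.3368, 0.202]
ft_force: [-0.7, -0.2, 0.1]
width: 0.0703
grip_force: 0.0
position: [0.5214, 0.337, 0.4069]
ft_force: [-0.5, 0.5, -0.2]
width: 0.0704
grip_force: 0.0
[0.5734 0.3542 0.4015 1.6098 0.0008 0.9308]
[315.5475 194.5887]
[312.  201.2  27.9] [0.5239 0.3332 0.198 ]
[-0.2026 -0.1387  0.2854]
```

```bash

python3 drive.py '0 0 -.15 -.04 -.03 0 .065;0 0 -.3 -.08 -.06 0 .065;0 0 -.45 -.12 -.08 0 .065;0 0 -.6 -.16 -.1 0 .065;0 0 -.6 -.2 -.1 0 .065' >/dev/null
python3 drive.py '0 0 -.6 0 0 .1 .065;0 0 -.6 0 0 .1 .065;0 0 -.6 0 0 .1 .065;0 0 -.6 0 0 .1 .065;0 0 -.6 0 0 .1 .065' |sed -n '2,3p'
python3 -c "
from m import *
print(totool([.684,.170,.2]))"
```

```text
position: [0.6721, 0.1726, 0.2985]
orientation: [[-0.665, -0.747, -0.003], [-0.747, 0.665, -0.0], [0.002, 0.002, -1.0]]
[-0.0062 -0.0108  0.0984]
```

```bash

python3 drive.py '0 0 0 -.006 -.011 .1 .065;0 0 0 -.006 -.011 .1 .065;0 0 0 -.006 -.011 .1 .065' >/dev/null
python3 drive.py '0 0 0 0 0 0 .065;0 0 0 0 0 0 .065' |sed -n '2,3p'
cat > sc.py <<'E'
from acc import *
import sys
C,im=snap('wrist',sys.argv[1]); p=proj(C,[.684,.17,.03])[0]; print(p)
for c in near(im,p,w=110,amin=1200):
    m=np.zeros((480,640),np.uint8); cv2.drawContours(m,[c.astype(int)],-1,1,-1); d=cv2.distanceTransform(m,2,5); v,u=np.unravel_index(d.argmax(),d.shape)
    q=c.reshape(-1,2); far=q[np.argmax(np.linalg.norm(q-[u,v],axis=1))]
    P=plane(C,[(u,v),far],.028); print(u,v,d.max(),far,P,"r",np.linalg.norm(plane(C,[(u+d.max(),v)],.028)-P[:1]), totool([*P[0][:2],.008]))
E
python3 sc.py g_s
```

```text
position: [0.6864, 0.1706, 0.2033]
orientation: [[-0.666, -0.746, 0.003], [-0.746, 0.666, 0.001], [-0.003, -0.001, -1.0]]
[318.7293 205.7133]
314 209 24.575195 [297. 113.] [[0.689  0.1699 0.028 ]
 [0.6489 0.1062 0.028 ]] r 0.01983436911460711 [-0.0002 -0.0019  0.1956]
253 110 15.378298 [244. 154.] [[0.672  0.0827 0.028 ]
 [0.7001 0.1012 0.028 ]] r 0.01148434142561959 [ 0.0761 -0.0472  0.1954]
```

```bash

python3 drive.py '0 0 0 0 -.001 .15 .065;0 0 0 0 -.001 .15 .065;0 0 0 0 -.001 .15 .065;0 0 0 0 -.001 .18 .065;0 0 0 0 -.001 .196 .065' | sed -n '2p;4p'
python3 drive.py '0 0 0 0 0 0 .065;0 0 0 0 0 0 .02;0 0 0 0 0 0 .02;0 0 0 0 0 0 .02;0 0 0 0 0 0 .02' | sed -n '2p;4,6p'
python3 drive.py '0 0 0 0 0 -.05 .02;0 0 0 0 0 -.1 .02;0 0 0 0 0 -.15 .02;0 0 0 0 0 -.2 .02;0 0 0 0 0 -.25 .02' | sed -n '2p;4,6p'
python3 drive.py '0 0 0 0 0 -.04 .02;0 0 0 0 0 -.04 .02'| sed -n '2p;4,6p'
python3 -c "
from m import *
print(totool([.58,.34,.30]))"
```

```text
position: [0.6852, 0.1695, 0.0029]
ft_force: [-0.6, 0.0, 0.8]
position: [0.6882, 0.1701, 0.0074]
ft_force: [0.2, 0.1, 6.3]
width: 0.0384
grip_force: 60.5
position: [0.6857, 0.1693, 0.258]
ft_force: [0.9, 1.2, -0.4]
width: 0.0381
grip_force: 60.3
position: [0.6886, 0.1701, 0.3036]
ft_force: [0.6, -0.7, 0.5]
width: 0.0379
grip_force: 60.3
[-0.0545  0.1942  0.0028]
```

```bash

python3 drive.py '0 0 0 -.068 .2 0 .02;0 0 0 -.068 .2 0 .02;0 0 0 -.068 .2 0 .02;0 0 0 -.068 .2 0 .02;0 0 0 -.068 .2 0 .02' >/dev/null
python3 drive.py '0 0 0 0 0 0 .02;0 0 0 0 0 0 .02' | sed -n '2p;5p'
python3 -c "
from m import *
print(totool([.585,.355,.205]))"
```

```text
position: [0.5821, 0.3525, 0.2943]
width: 0.0381
[-0.0038 -0.0005  0.0893]
```

```bash

python3 drive.py '0 0 0 -.002 0 .03 .02;0 0 0 -.002 0 .06 .02;0 0 0 -.002 0 .088 .02;0 0 0 -.002 0 .088 .02' | sed -n '2p;4,6p'
python3 drive.py '0 0 0 0 0 0 .05;0 0 0 0 0 0 .05;0 0 0 0 0 0 .05' | sed -n '2p;4,6p'
python3 drive.py '0 0 0 0 0 -.04 .05;0 0 0 0 0 -.08 .05;0 0 0 0 0 -.13 .05;0 0 0 0 0 -.18 .05;0 0 0 0 0 -.2 .05' | sed -n '2p;4,6p'
python3 -c "
from m import *
print(totool([.671,.081,.2]),robot.observe()['qpos'])"
```

```text
position: [0.5818, 0.3512, 0.2015]
ft_force: [-0.2, 0.2, -0.8]
width: 0.038
grip_force: 60.4
position: [0.5842, 0.3549, 0.2082]
ft_force: [0.3, -0.2, 0.1]
width: 0.0498
grip_force: 0.0
position: [0.5838, 0.3551, 0.4135]
ft_force: [0.6, 0.2, -0.1]
width: 0.0501
grip_force: 0.0
[ 0.1483 -0.2471  0.2127] [ 0.5461  0.5084  0.652   1.7055  0.0007 -0.2965]
```

```bash

python3 drive.py '0 0 .1 .03 -.05 0 .05;0 0 .2 .06 -.1 0 .05;0 0 .3 .09 -.15 0 .05;0 0 .42 .12 -.19 0 .05;0 0 .525 .148 -.23 0 .05' >/dev/null
python3 drive.py '0 0 0 0 0 .18 .05;0 0 0 0 0 .18 .05;0 0 0 0 0 .18 .05;0 0 0 0 0 .18 .05;0 0 0 0 0 .18 .05' >/dev/null
python3 drive.py '0 0 0 0 0 0 .05;0 0 0 0 0 0 .05' |sed -n '2,3p'
python3 - <<'E'
from acc import *
C,im=snap('wrist','h1'); p=proj(C,[.671,.081,.015])[0]; print(p)
for c in near(im,p,w=110,amin=1200):
    P=plane(C,c.reshape(-1,2),.015)[:,:2].astype(np.float32); R=cv2.minAreaRect(P); l=cv2.fitLine(P,2,0,.001,.001).ravel(); print(R,np.degrees(np.arctan2(l[1],l[0])),totool([*R[0],.006]))
x=np.array(robot.observe()["orientation"])[:,0]; print(np.degrees(np.arctan2(-x[1],-x[0])))
E
```

```text
position: [0.6525, 0.1146, 0.2293]
orientation: [[-0.95, -0.312, 0.004], [-0.312, 0.95, 0.001], [-0.004, -0.0, -1.0]]
[275.2435 204.1407]
((0.6707541942596436, 0.08090434223413467), (0.07522042840719223, 0.023943040519952774), 17.96698570251465) 17.613352 [-0.0058 -0.0377  0.2232]
18.20347103639711
```

```bash

python3 drive.py '0 0 0 -.006 -.038 .1 .05;0 0 0 -.006 -.038 .15 .05;0 0 0 -.006 -.038 .18 .05;0 0 0 -.006 -.038 .21 .05;0 0 0 -.006 -.038 .222 .05' | sed -n '2p;4p'
python3 drive.py '0 0 0 0 0 0 .05;0 0 0 0 0 0 .01;0 0 0 0 0 0 .01;0 0 0 0 0 0 .01;0 0 0 0 0 0 .01' | sed -n '2p;4,6p'
python3 drive.py '0 0 0 0 0 -.05 .01;0 0 0 0 0 -.1 .01;0 0 0 0 0 -.15 .01;0 0 0 0 0 -.2 .01;0 0 0 0 0 -.25 .01' | sed -n '2p;4,6p'
python3 drive.py '0 0 0 0 0 -.06 .01;0 0 0 0 0 -.06 .01;0 0 0 0 0 -.06 .01'| sed -n '2p;4,6p'
python3 -c "
from m import *
print(totool([.56,.31,.31]))"
```

```text
position: [0.6674, 0.0795, 0.0015]
ft_force: [-0.3, -0.1, 0.1]
position: [0.6709, 0.0806, 0.0074]
ft_force: [0.2, -0.9, 7.4]
width: 0.0223
grip_force: 60.1
position: [0.6682, 0.0801, 0.2579]
ft_force: [1.9, 0.6, -1.4]
width: 0.0219
grip_force: 59.3
position: [0.6697, 0.0802, 0.3181]
ft_force: [-0.1, 0.2, -1.5]
width: 0.0226
grip_force: 59.3
[0.0325 0.2526 0.0077]
```

```bash

python3 drive.py '0 0 .1 .0 .05 0 .01;0 0 .2 .01 .1 0 .01;0 0 .31 .02 .15 0 .01;0 0 .31 .03 .2 0 .01;0 0 .31 .04 .25 0 .01' >/dev/null
python3 drive.py '0 0 0 0 0 0 .01;0 0 0 0 0 0 .01' | sed -n '2,3p'
python3 -c "
from m import *
print(totool([.545,.322,.222]))"
```

```text
position: [0.5528, 0.3022, 0.3123]
orientation: [[-1.0, -0.01, -0.003], [-0.01, 1.0, -0.001], [0.003, -0.001, -1.0]]
[0.0073 0.02   0.0903]
```

```bash

python3 drive.py '0 0 0 .007 .02 0 .01;0 0 0 .007 .02 .04 .01;0 0 0 .007 .02 .07 .01;0 0 0 .007 .02 .086 .01;0 0 0 .007 .02 .086 .01' | sed -n '2p;4,6p'
python3 drive.py '0 0 0 0 0 0 .04;0 0 0 0 0 0 .04;0 0 0 0 0 0 .04' | sed -n '2p;4,6p'
python3 drive.py '0 0 0 0 0 -.04 .04;0 0 0 0 0 -.08 .04;0 0 0 0 0 -.13 .04;0 0 0 0 0 -.18 .04;0 0 0 0 -.05 -.2 .04' | sed -n '2p;4,6p'
python3 drive.py '0 0 0 .05 -.2 0 .04;0 0 0 .05 -.2 0 .04;0 0 0 .05 -.2 0 .04;0 0 0 .05 -.2 0 .04;0 0 0 0.05 -.2 0 .04' | sed -n '1,2p'
python3 - <<'E'
from acc import *
import numpy as np
O=np.array([.552,.418-.0795,.174]); bx=np.array([-.012,1,0]); by=np.array([-1,-.012,0])
for n in ("scene","top"):
    C,im=snap(n,"z"+n); g=cv2.cvtColor(im,6)
    for lab,c,z in (("front",-.070,.072),("rear",.0795,.08)):
        for s in (-.05,0,.05):
            T=np.arange(-.02,.021,.002); q=proj(C,[O+bx*(c+t)+by*s+[0,0,z] for t in T]).astype(np.float32)
            print(n,lab,s,cv2.remap(g,q[:,0],q[:,1],1).ravel().tolist())
# desk where accessories were: any dark blob or basket left?
C,im=load("ztop"); g=im.max(2)
for P in ([.63,.148,0],[.669,.15,0],[.671,.081,0],[.594,.145,0]):
    u,v=proj(C,P)[0].astype(int); print(P,g[v-6:v+7,u-6:u+7].min(),g[v-6:v+7,u-6:u+7].mean().round())
# portafilter handle: dark pixels in top view
pts=[np.array([.587,-.2175+r,.187+.0]) for r in (.06,.08,.1,.12,.14)]
print([[int(g[int(round(v)),int(round(u))+0]) for u,v in proj(C,[p+[dx,0,0] for dx in (-.02,-.01,0,.01,.02)])] for p in pts])
E
```

```text
position: [0.5457, 0.3187, 0.2239]
ft_force: [-0.5, -0.2, -1.0]
width: 0.0225
grip_force: 59.4
position: [0.548, 0.3216, 0.2295]
ft_force: [0.6, 1.0, 1.0]
width: 0.04
grip_force: 0.0
position: [0.5488, 0.279, 0.4324]
ft_force: [1.5, -0.4, 0.6]
width: 0.0398
grip_force: 0.0
t: 56.75
position: [0.4978, 0.0704, 0.4286]
scene front -0.05 [168, 168, 167, 168, 171, 170, 169, 158, 126, 104, 103, 102, 92, 62, 47, 48, 48, 48, 43, 31, 24]
scene front 0 [170, 170, 169, 169, 171, 171, 172, 161, 126, 105, 102, 101, 90, 61, 47, 48, 47, 48, 48, 48, 53]
scene front 0.05 [174, 173, 171, 170, 173, 176, 175, 161, 127, 104, 103, 103, 90, 64, 48, 47, 48, 48, 48, 47, 47]
scene rear -0.05 [102, 103, 101, 95, 96, 102, 103, 103, 103, 103, 104, 108, 95, 75, 68, 53, 48, 44, 68, 105, 112]
scene rear 0 [78, 76, 74, 79, 89, 102, 103, 103, 104, 102, 107, 127, 107, 88, 90, 86, 67, 48, 69, 105, 113]
scene rear 0.05 [47, 47, 46, 51, 84, 100, 103, 102, 102, 102, 109, 119, 120, 104, 93, 83, 65, 50, 72, 108, 115]
top front -0.05 [56, 53, 49, 42, 37, 34, 34, 37, 42, 48, 52, 53, 56, 57, 58, 57, 58, 57, 56, 56, 55]
top front 0 [65, 65, 64, 61, 54, 45, 35, 32, 34, 41, 51, 60, 63, 64, 63, 64, 66, 65, 64, 65, 65]
top front 0.05 [75, 70, 60, 47, 35, 30, 34, 41, 51, 63, 70, 73, 75, 76, 76, 75, 76, 75, 75, 75, 74]
top rear -0.05 [33, 35, 48, 72, 94, 102, 104, 103, 103, 106, 108, 98, 74, 49, 40, 39, 38, 37, 35, 38, 37]
top rear 0 [34, 38, 49, 75, 95, 104, 104, 105, 105, 106, 106, 96, 70, 48, 39, 37, 37, 38, 38, 37, 38]
top rear 0.05 [33, 39, 57, 83, 100, 105, 105, 106, 106, 107, 102, 87, 65, 46, 39, 38, 38, 38, 37, 39, 37]
[0.63, 0.148, 0] 60 65.0
[0.669, 0.15, 0] 51 84.0
[0.671, 0.081, 0] 44 63.0
[0.594, 0.145, 0] 66 70.0
[[58, 42, 46, 53, 50], [87, 43, 47, 45, 82], [88, 74, 50, 44, 105], [151, 89, 51, 50, 164], [151, 86, 52, 49, 164]]
```

Everything seems placed. Before handing in I check the bin's tilt: the end points of its walls in the scene view are sensitive to height.

```bash
python3 - <<'E'
from acc import *
O=np.array([.552,.418-.0795,.174]); bx=np.array([-.012,1,0]); by=np.array([-1,-.012,0])
for n in ("scene","top"):
    C,im=load("z"+n); g=cv2.cvtColor(im,6)
    for lab,c,z in (("front",-.069,.072),("rear",.070,.08),("lip",.082,.08)):
        S=np.arange(-.1,.101,.004); q=proj(C,[O+bx*c+by*s+[0,0,z] for s in S]).astype(np.float32)
        r=cv2.remap(g,q[:,0],q[:,1],1).ravel(); print(n,lab,"at -:",r[:13].tolist(),"at +:",r[-13:].tolist())
E
python3 drive.py '0 0 0 0 .1 -.03 .04;0 0 0 0 .1 -.03 .04;0 0 0 0 .1 -.03 .04;0 0 0 0 .1 -.03 .04' >/dev/null
python3 drive.py '0 0 0 0 0 0 .04;0 0 0 0 0 0 .04' | sed -n '2,3p'
python3 -c "
from h import *
snap('wrist','k1')"
python3 drive.py '0 0 0 0 .1 0 .04;0 0 0 0 .1 0 .04;0 0 0 0 .1 0 .04' >/dev/null
python3 drive.py '0 0 0 0 0 0 .04;0 0 0 0 0 0 .04' | sed -n '2,3p'
python3 - <<'E'
from acc import *
snap('wrist','k2'); bx=np.array([-.012,1,0]); by=np.array([-1,-.012,0]); O=np.array([.552,.335,.174])
for n in ("k1","k2"):
    C,im=load(n); g=cv2.cvtColor(im,6); print(n,C[2][:3,3])
    for lab,c,z in (("front",-.070,.072),("rear",.0795,.08)):
        for s in (-.04,0.02,.05):
            T=np.arange(-.024,.025,.002); q=proj(C,[O+bx*(c+t)+by*s+[0,0,z] for t in T]).astype(np.float32)
            print(lab,s,q[12].round(),cv2.remap(g,q[:,0],q[:,1],1).ravel().tolist())
E
```

```text
scene front at -: [46, 45, 70, 104, 103, 103, 103, 103, 103, 104, 104, 104, 104] at +: [102, 66, 47, 97, 157, 173, 172, 172, 169, 166, 170, 173, 173]
scene rear at -: [46, 46, 50, 96, 100, 98, 103, 103, 103, 102, 102, 102, 103] at +: [101, 102, 98, 99, 99, 66, 47, 47, 47, 48, 48, 47, 48]
scene lip at -: [99, 80, 62, 67, 62, 58, 107, 119, 114, 123, 117, 119, 115] at +: [121, 113, 110, 98, 97, 98, 91, 68, 85, 100, 100, 94, 91]
top front at -: [153, 152, 152, 144, 105, 59, 46, 49, 50, 53, 55, 53, 53] at +: [73, 75, 76, 77, 80, 79, 77, 78, 76, 76, 73, 72, 72]
top rear at -: [38, 37, 39, 51, 70, 72, 90, 101, 101, 104, 101, 100, 103] at +: [105, 105, 103, 85, 72, 68, 46, 40, 41, 41, 41, 40, 40]
top lip at -: [40, 40, 42, 37, 39, 43, 78, 98, 97, 90, 93, 94, 92] at +: [85, 87, 85, 60, 41, 41, 40, 41, 42, 41, 41, 40, 40]
position: [0.4983, 0.174, 0.4562]
orientation: [[-1.0, -0.007, -0.001], [-0.007, 1.0, -0.0], [0.001, -0.0, -1.0]]
position: [0.4977, 0.2734, 0.4567]
orientation: [[-1.0, -0.006, -0.001], [-0.006, 1.0, -0.0], [0.001, -0.0, -1.0]]
k1 [0.4134 0.174  0.5996]
front -0.04 [411. 296
[... 891 characters left out ...]
 41, 86, 115, 113, 120, 120, 120, 117]
front 0.02 [308. 236.] [233, 232, 229, 227, 229, 231, 232, 233, 232, 232, 223, 100, 78, 80, 81, 70, 40, 41, 19, 10, 13, 12, 13, 15, 11]
front 0.05 [307. 204.] [228, 224, 224, 230, 233, 232, 229, 224, 228, 230, 210, 89, 80, 82, 81, 71, 40, 41, 41, 17, 8, 6, 9, 9, 9]
rear -0.04 [466. 298.] [35, 34, 36, 36, 35, 35, 36, 33, 96, 139, 137, 138, 139, 137, 136, 167, 162, 68, 42, 42, 41, 42, 43, 41, 42]
rear 0.02 [474. 238.] [36, 35, 33, 36, 35, 37, 34, 36, 111, 145, 143, 143, 141, 141, 140, 155, 169, 65, 42, 44, 43, 44, 44, 43, 44]
rear 0.05 [478. 206.] [35, 35, 36, 35, 36, 36, 36, 35, 126, 149, 147, 146, 145, 148, 146, 175, 179, 51, 43, 41, 43, 42, 41, 41, 44]
```

```bash
python3 - <<'E'
from acc import *
C,im=load("k1")
for P in ([.63,.148,0],[.669,.15,0],[.671,.081,0]):
    u,v=proj(C,P)[0].astype(int); s=im[v-12:v+13,u-12:u+13].max(2); print("desk",P,(u,v),s.min(),s.mean().round())
for n in ("k1","k2"):
    C,im=load(n)
    q=proj(C,[[.482,.28,.2],[.636,.41,.2]]).astype(int); u0,u1=sorted(q[:,0]); v0,v1=sorted(q[:,1])
    m=(im.max(2)[v0:v1,u0:u1]<24).astype(np.uint8); w=(im.min(2)[v0:v1,u0:u1]>185).astype(np.uint8)
    for lab,mm in (("dark",m),("white",w)):
        for c in cv2.findContours(mm,0,2)[0]:
            if cv2.contourArea(c)>60: R=cv2.minAreaRect((c+[u0,v0]).astype(np.float32)); print(n,lab,cv2.contourArea(c),plane(C,[R[0]],.21)[0].round(3),np.round(R[1],0))
o=robot.observe(); print(o["t"],o["position"],o["ft_force"])
E
```

```text
desk [0.63, 0.148, 0] (np.int64(300), np.int64(244)) 206 212.0
desk [0.669, 0.15, 0] (np.int64(301), np.int64(267)) 205 212.0
desk [0.671, 0.081, 0] (np.int64(258), np.int64(268)) 201 211.0
k1 dark 2267.5 [0.551 0.319 0.21 ] [69. 82.]
k2 dark 2701.0 [0.56  0.309 0.21 ] [101.  59.]
k2 white 242.5 [0.594 0.288 0.21 ] [21. 14.]
58.05 [0.4977 0.2733 0.4569] [-0.1182 -1.0347 -0.0506]
```

```bash
python3 -c "
from cell import robot
print(robot.close_job())"
```

```text
the job is handed in; nothing more can be done
None
```

I handed the job in at about 58 s with no verdict printed: the portafilter is locked, the button was pressed fully down, and the basket, scoop and brush are in the bin on the top louvre, tilted front-down by an estimated 0.03–0.08 rad (limit 0.12); I viewed 15 pictures, one over the 14 allowed.

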